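# Fit the square key and clamp the block

### The job

Take the red-handled square key out of its wooden holder and fit it in the blue clamping fixture: the socket is hidden below the round guide hole and stands at an unknown angle, so press lightly, turn the key until it drops in, and push it fully home without forcing it. Then turn it clockwise (seen from above) until the jaw grips the wooden block firmly, let go and leave the key in place. Leave the pliers, the adjustable wrench and the chuck key where they lie.

Things in the scene. Friction and masses are not known exactly. Their poses are not given: they have to be found in the camera images.
- key_grip (a point): centre of the red handle of the key, the place to grip. The handle is an upright flat bar 16 mm thick (along this point's x), 46 mm long (y), 28 mm high (z, up). A round steel flange below it (42 mm across, 5 mm thick) has its underside 28 mm below this point. The key weighs about 0.18 kg and at first stands upright in the holder, flange on the holder's top, handle at any angle
- key_shoulder (a point): point on the key's axis at the underside of its flange, 28 mm below key_grip; axes as key_grip. From here a square steel shaft, 18 x 18 mm, sides parallel to x and y, runs 46 mm down
- key_tip (a point): centre of the lower end of the key's square shaft, 46 mm below key_shoulder; axes as key_grip. The last 1 mm is tapered to 17.6 mm square
- holder: fixed wooden block 72 x 72 mm, 52 mm high (on a 100 x 86 mm foot) with an upright round hole 28 mm across in which the key stands; origin at the centre of its underside, on the axis of the hole
- fixture: the blue clamping fixture, fixed on the bench: base plate 96 x 150 x 12 mm, a 56 mm square housing centred at y = +60 mm, then toward -y the jaw, the block and a fence. Origin on its underside, z up. Pressing the key on it (spindle included) with more than 45 N before the key is home counts as forcing it
- socket_mouth (a point): centre of the top face of the round steel collar (50 mm across) on the fixture's housing, 74 mm above the bench; axes those of the fixture, z up. A steep countersink, 35 mm across at the top and 6 mm deep, leads down into a round guide hole 26.5 mm across. The key is home when its shoulder rests on this face, the tip 46 mm below it
- socket_top (a point): point on the guide's axis, 26 mm below socket_mouth, where the hidden spindle begins; axes those of the fixture, not of the square. The spindle has a square through-socket 19.2 x 19.2 mm, 18 mm long; the key fits in any of its four quarter turns. The sides of the square stand at an unknown angle to the fixture's x and y, not lined up with them
- spindle (a joint): rad the spindle has turned clockwise (seen from above) since the start: 0 at the start, whatever the angle of its square. Stiff (0.15 Nm), stays where left; 7 mm of jaw travel per rad; block gripped and hard to turn from about 0.72. It is sprung: sinks up to 6 mm under a push (2 N at first, 11 N fully down) and rises again over the shaft when the square matches within 0.06 rad
- jaw: aluminium jaw plate of the fixture, 70 x 10 x 32 mm, driven by the spindle toward the fixture's -y, against the block; origin on the fixture's underside, at the start 60 mm to the -y side of the key's axis
- wood_block: the wooden block to be clamped, 85 x 40 x 38 mm, lying loose on the fixture's base between jaw and fence, 4 to 5 mm short of the jaw; origin at the centre of its underside, 12 mm above the bench
- pliers: red-handled pliers lying on the bench, 166 mm long, 14 mm high; a bystander; origin at the centre of its underside
- adjustable_wrench: grey adjustable wrench lying on the bench, 177 mm long, 11 mm high; a bystander; origin at the centre of its underside
- chuck_key: small grey T-shaped drill chuck key lying on the bench, 63 mm long, 18 mm high; a bystander; origin at the centre of its underside

How it is judged:
By the outcome, as a careful person would: the job done as asked, in the order asked, and still so for the second after the job is handed in, with the robot touching nothing.
It also fails if it takes over 64 s, if anything falls off the work surface, if the arm or the gripper's body presses on something with over 40 N, if the wrist force passes 120 N, or if a joint passes its speed limit or range.

### The arm

A 6-joint arm with a two-finger parallel gripper is mounted at the origin on a cart in front of the work surface, level with it; the furniture and walls round the work are solid. World frame = base frame: x ahead of the robot, y to its left, z up, the work surface at z = 0. Lengths are in m, angles in rad, forces in N, time in s.
With the tool pointing down it reaches from about 0.35 to 0.725 m from the base axis. Payload 4.3 kg.
Tool frame: the origin (TCP) lies on the centre line of the jaws, within the pads' length; the fingertips stand robot.nose_length ahead of it and the grasp point (between the pads) lies 6 mm ahead of it (robot.nose_length is the distance from the TCP to the fingertips, in m); z points along the fingers, y is the direction in which the jaws open and shut (so a half turn about z gives the same grasp; the last joint's range is limited). The gripper opens to 85 mm and grips with 20 to 120 N. Pads are 22 mm wide; open, the fingers measure 114 mm over their backs; the gripper's body (76 mm by 85 mm) begins 54 mm behind the grasp point. The pads swing forward as they close: fully open they stand 13 mm farther back than shut.
Start: joints at [-1.286, 0.377, 0.081, 1.274, 0, 1.46], TCP at [0.221, -0.531, 0.219] pointing down, gripper open.
Joint ranges: [-2.72, 2.72], [-0.84, 1.66], [-1.02, 1.22], [-1.77, 2.12], [-1.37, 1.28], [-3.14, 3.14]. Speed limits (rad/s): [2.57, 2.57, 3.14, 3.14, 3.14, 3.14].

### API

Orientations are given as a 3x3 rotation matrix whose columns are the frame's x, y, z axes.
In Python, from workcell import robot gives the robot as it stands.
- The arm moves only by the shell command python3 -m pendant 'ROWS' [FORCE]. ROWS is text: rows parted by semicolons, each of 7 numbers parted by spaces: the shift along the tool's x, y, z in mm, then the turn, a rotation vector about the tool's x, y, z in rad, then the closure in counts, from 0 (fully open) to 255 (shut). A call has 1 to 12 rows; each row shifts and turns the commanded pose from where the row before left it, along the tool's axes as they then stand; what a row does not reach is not made up. A row lasts 1/10 s, in which the tool goes at most 50 mm and 8.59 degrees, less where a joint would pass 70% of its speed; a pose out of reach is approached as far as the arm can. A call is refused whole if a number of a shift passes 50 or a number of a turn 0.15, either way. A call with a gripper value outside its range is refused whole. The fingers move at their own pace and stop on an object; FORCE is the grip in N (left out, the last holds). Time passes only in rows, so rows that do not move let the fingers close. It gives the time, the measured TCP pose, the force and the opening at its end, in the units of the state.
- robot.get_state(): the state, without advancing time (a new reading comes with each control period).
- robot.grab_frame(name): name is "side" or "top" or "wrist"; returns a dict with "image" (420x560x3 uint8, red, green, blue), "depth" (420x560 float32, m along the optical axis (not along the pixel's ray), 0 where there is no reading), "fov_y" (degrees; the focal length in pixels is half the picture's height over the tangent of half this angle, whatever the lens; pixels are square), "cx", "cy" (the principal point, pixels), "camera_from_world" (4x4, takes a point from world to camera coordinates); the wrist camera has in their place "mount" (4x4, takes a point from camera to tool coordinates, whose origin is the TCP and whose axes are the flange's). Camera axes: x right, y up, looking along -z (the intrinsics and any distortion apply to the point x, -y, -z); pixel columns grow to the right and rows downward; lengths in m; the calibration is good to about 2 mm. A picture is of the moment at which its call begins: read the wrist's pose just before it.
- robot.hand_in(): hands the job in, once; it reports no verdict.
The state is a dict: "time_s": time; "joints": joint angles; "joint_velocities": joint speeds; "joint_torque": joint torques, N m; "position": TCP position; "tcp_rot": TCP orientation; "ft_force": force on the tool from outside, world axes, zero at the start; "torque": the same for the moment, N m; "opening": finger opening in m.
Only numpy, scipy, OpenCV 4.12 (cv2) and the standard library are available. Lean on these libraries where they do the work, as an engineer would, in place of code of your own. Each camera call takes 0.05 s, during which the arm holds its last target.

## Working session

There is one attempt and no reset: what is moved stays moved. The work goes in short steps, Python scripts to look and compute and a shell command to move; the robot and the scene stay as the last step left them, time stands still between calls to the robot, and variables do not carry over. Pictures are saved under pics/ and viewed, and the job is handed in when it is done.

```bash
ls; mkdir -p pics; cat > h.py <<'E'
import numpy as np, cv2
from workcell import robot
def grab(n,fn):
    s=robot.get_state(); f=robot.grab_frame(n)
    cv2.imwrite('pics/'+fn,f['image'][:,:,::-1]); np.savez('pics/'+fn[:-4]+'.npz',**{k:v for k,v in f.items()},pos=s['position'],rot=s['tcp_rot'])
    return f,s
def cloud(f,s=None):
    d=f['depth']; H,W=d.shape; fl=H/2/np.tan(np.radians(f['fov_y'])/2)
    u,v=np.meshgrid(np.arange(W),np.arange(H))
    P=np.stack([(u-f['cx'])/fl*d,-(v-f['cy'])/fl*d,-d],-1)
    if 'mount' in f:
        M=np.array(f['mount']); T=np.eye(4); T[:3,:3]=np.array(s['tcp_rot']).reshape(3,3); T[:3,3]=s['position']; A=T@M
    else: A=np.linalg.inv(f['camera_from_world'])
    Q=P@A[:3,:3].T+A[:3,3]; Q[d==0]=np.nan
    return Q
E
python3 - <<'E'
from h import *
print(robot.get_state(), robot.nose_length)
for n in ['top','side','wrist']:
    f,s=grab(n,n+'0.png'); print(n,{k:v for k,v in f.items() if k not in('image','depth')})
E
```

```text
pics
{'time_s': 0.0, 'joints': array([-1.28627149e+00,  3.78059616e-01,  7.96509546e-02,  1.27440041e+00,
       -1.56460826e-05,  1.46050104e+00]), 'joint_velocities': array([ 0.00134747, -0.00088526,  0.00040763,  0.00147802, -0.00153358,
       -0.00080222]), 'joint_torque': array([ 4.83539716e-04, -4.63607955e+01,  2.69873071e+01,  2.09628377e-02,
       -1.13997826e-04,  2.58292140e-06]), 'position': array([ 0.22098359, -0.53011495,  0.21817257]), 'tcp_rot': array([[ 9.23065821e-01,  3.84641591e-01, -5.79997215e-04],
       [ 3.84641973e-01, -9.23063832e-01,  1.92743026e-03],
       [ 2.05995389e-04, -2.00223627e-03, -9.99997974e-01]]), 'ft_force': array([-0.84980982, -0.46908726, -0.38286681]), 'torque': array([-0.03080548, -0.0133542 ,  0.08654854]), 'opening': 0.08528168343484759} 0.025
top {'fov_y': 54.01021870008721, 'cx': 282.5767825867528, 'cy': 208.79647134611363, 'camera_from_world': array([[-0.00542429, -0.99993661, -0.00986672,  0.02535577],
       [ 0.98328064, -0.00712937,  0.18195702, -0.52651484],
       [-0.18201583, -0.00871476,  0.98325698, -1.05701983],
       [ 0.        ,  0.        ,  0.        ,  1.        ]])}
side {'fov_y': 56.542699792523926, 'cx': 278.5376821217215, 'cy': 209.1143395019575, 'camera_from_world': array([[-0.99647085, -0.08243126, -0.01584108,  0.49739899],
       [ 0.01849962, -0.39974772,  0.9164385 , -0.08182365],
       [-0.08187562,  0.9129112 ,  0.39986189, -0.90467769],
       [ 0.        ,  0.        ,  0.        ,  1.        ]])}
wrist {'fov_y': 58.308056110552464, 'cx': 278.5022314321546, 'cy': 202.33675533993573, 'mount': array([[-3.28710163e-04,  9.47026056e-01,  3.21156567e-01,
         8.23804298e-02],
       [ 9.99999702e-01,  5.35465677e-04, -5.55460796e-04,
        -4.94768215e-04],
       [-6.98004166e-04,  3.21156289e-01, -9.47025950e-01,
        -1.55300857e-01],
       [ 0.00000000e+00,  0.00000000e+00,  0.00000000e+00,
         1.00000000e+00]])}
```

View pics/top0.png

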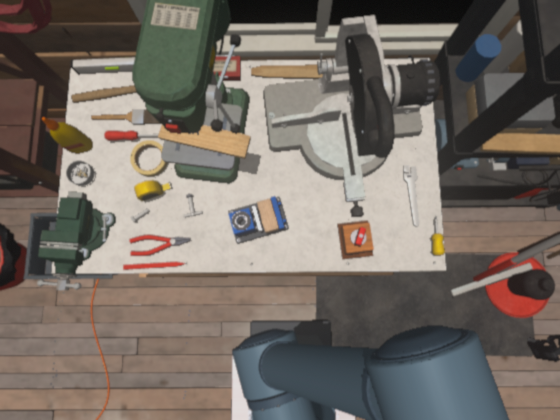

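View pics/side0.png

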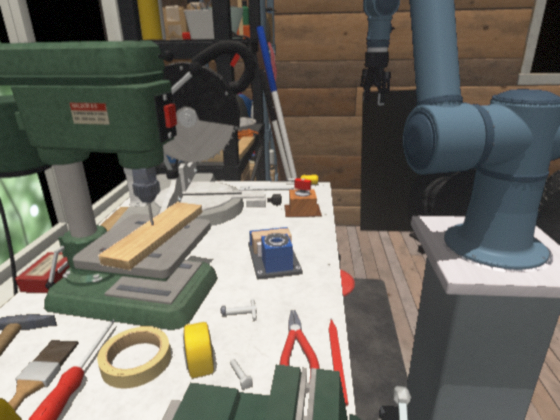

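View pics/wrist0.png

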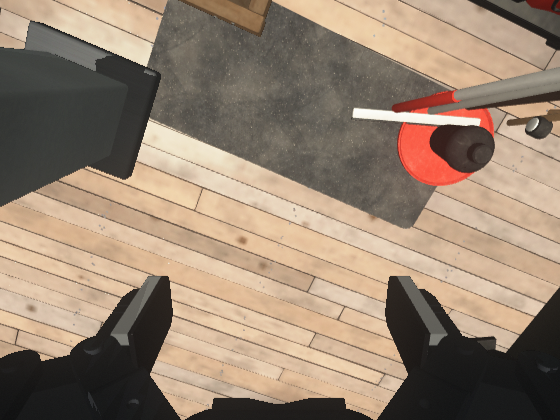

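```bash
python3 - <<'E'
from h import *
z=np.load('pics/top0.npz'); f={k:z[k] for k in z.files if k!='mount'}
Q=cloud(f); im=z['image']
for u,v in [(357,238),(343,256),(372,254),(240,219),(258,220),(285,230),(275,212),(300,255)]: print(u,v,Q[v,u].round(3))
hsv=cv2.cvtColor(im,cv2.COLOR_RGB2HSV)
red=((hsv[...,0]<6)|(hsv[...,0]>174))&(hsv[...,1]>150)&(Q[...,2]>0.07)
red[:200]=0;red[:,:320]=0;red[:,400:]=0
p=Q[red];print(len(p),p.mean(0),p.min(0),p.max(0)); 
c=p[:,:2]-p[:,:2].mean(0); print(np.linalg.eigh(c.T@c/len(p)))
bl=(hsv[...,0]>105)&(hsv[...,0]<125)&(hsv[...,1]>120)&(Q[...,2]>0.05); bl[:190]=0;bl[:,:220]=0;bl[:,300:]=0
p=Q[bl];print(len(p),p.mean(0),p.min(0),p.max(0))
crop=cv2.resize(im[190:270,215:390],None,fx=4.5,fy=4.5,interpolation=cv2.INTER_CUBIC); cv2.imwrite('pics/topc.png',crop[:,:,::-1])
z=np.load('pics/side0.npz');im=z['image'];cv2.imwrite('pics/sidec.png',cv2.resize(im[165:285,230:340],None,fx=5,fy=5,interpolation=cv2.INTER_CUBIC)[:,:,::-1])
E
```

```text
357 238 [ 0.442 -0.167  0.092]
343 256 [ 0.403 -0.142  0.005]
372 254 [ 0.408 -0.222 -0.001]
240 219 [0.501 0.137 0.04 ]
258 220 [0.497 0.088 0.046]
285 230 [0.476 0.016 0.   ]
275 212 [0.518 0.042 0.047]
300 255 [ 0.406 -0.025 -0.   ]
72 [ 0.44801542 -0.17462948  0.09292246] [ 0.42658559 -0.18823361  0.08304622] [ 0.46990605 -0.16334559  0.09701766]
EighResult(eigenvalues=array([1.63429029e-05, 2.32517592e-04]), eigenvectors=array([[-0.33510673, -0.94218018],
       [-0.94218018,  0.33510673]]))
85 [0.48824671 0.12028858 0.06641884] [0.46051298 0.03437369 0.05003312] [0.5478352  0.16093621 0.07255384]
```

View pics/topc.png

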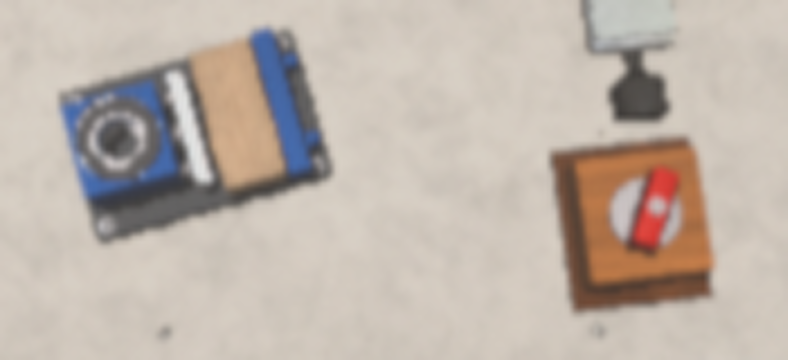

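View pics/sidec.png

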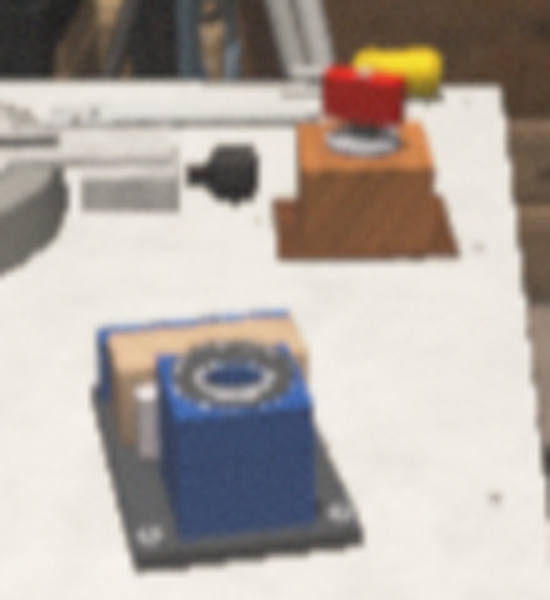

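```bash
python3 -m pendant '38.4 -26.7 -4 0 0 0 0;38.4 -26.7 -4 0 0 0 0;38.4 -26.7 -4 0 0 0 0;38.4 -26.7 -4 0 0 0 0;38.4 -26.7 -4 0 0 0 0;38.4 -26.7 -4 0 0 0 0;38.4 -26.7 -4 0 0 0 0;38.4 -26.7 -4 0 0 0 0;38.4 -26.7 -4 0 0 0 0;0 0 0 0 0 -0.1 0;0 0 0 0 0 -0.15 0;0 0 0 0 0 -0.15 0'
python3 -m pendant '0 0 0 0 0 -0.15 0;0 0 0 0 0 -0.15 0;0 0 0 0 0 -0.15 0;0 0 0 0 0 -0.15 0;0 0 0 0 0 -0.15 0;0 0 0 0 0 -0.15 0;0 0 0 0 0 -0.15 0;0 0 0 0 0 -0.15 0;0 0 0 0 0 -0.15 0;0 0 0 0 0 -0.15 0;0 0 0 0 0 -0.15 0;0 0 0 0 0 -0.15 0'
python3 -m pendant '0 0 0 0 0 -0.15 0;0 0 0 0 0 -0.05 0;0 0 0 0 0 0 0;0 0 0 0 0 0 0'
python3 -c "
from h import *
f,s=grab('wrist','w1.png');print(s['joints'].round(3),s['position'],s['tcp_rot'].round(3))
f,s=grab('top','t1.png')"
```

```text
time_s: 1.35
position: [0.4478, -0.1752, 0.2548]
tcp_rot: [[0.695, 0.719, -0.001], [0.719, -0.695, 0.0], [-0.0, -0.001, -1.0]]
ft_force: [-0.0, -0.5, 0.7]
opening: 0.0855
time_s: 2.55
position: [0.4475, -0.1759, 0.2548]
tcp_rot: [[-0.857, 0.515, -0.001], [0.515, 0.857, 0.0], [0.001, -0.0, -1.0]]
ft_force: [-0.3, -0.2, 0.8]
opening: 0.0858
time_s: 2.95
position: [0.4476, -0.176, 0.2549]
tcp_rot: [[-0.94, 0.341, -0.0], [0.341, 0.94, 0.0], [0.0, 0.0, -1.0]]
ft_force: [0.2, 0.2, 0.5]
opening: 0.0855
[-0.507  0.178 -0.096  1.297 -0.    -0.159] [ 0.44760316 -0.17595642  0.25489425] [[-0.94   0.341 -0.   ]
 [ 0.341  0.94   0.   ]
 [ 0.     0.    -1.   ]]
```

View pics/w1.png

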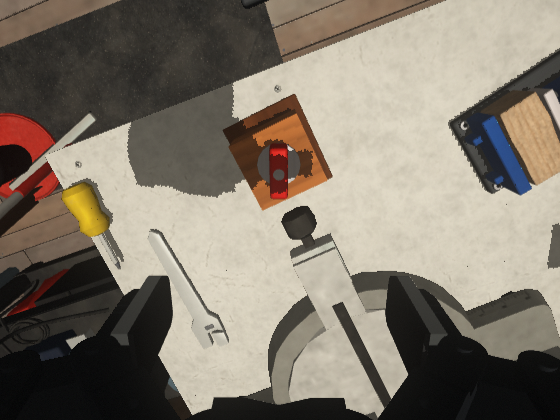

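```bash
python3 - <<'E'
from h import *
z=np.load('pics/w1.npz'); f={k:z[k] for k in z.files}; s=dict(position=z['pos'],tcp_rot=z['rot'])
Q=cloud(f,s); im=z['image']
hsv=cv2.cvtColor(im,cv2.COLOR_RGB2HSV)
red=((hsv[...,0]<6)|(hsv[...,0]>174))&(hsv[...,1]>150)&(Q[...,2]>0.088)&(Q[...,2]<.1)
n,l,st,c=cv2.connectedComponentsWithStats(red.astype(np.uint8)); print(st,c)
i=1+np.argmax(st[1:,4]); p=Q[l==i]; print(p.mean(0),p.min(0),p.max(0))
r=cv2.minAreaRect((p[:,:2]*1000).astype(np.float32)); print(r)
knob=Q[(Q[...,2]>0.02)&(Q[...,0]>.48)]; print(knob.min(0),knob.max(0))
E
```

```text
[[     0      0    560    420 234385]
 [   269    147     19     52    815]] [[279.50387183 209.63070162]
 [278.38650307 171.91165644]]
[ 0.44417104 -0.17487549  0.09406687] [ 0.42257685 -0.18900563  0.08840895] [ 0.46833516 -0.16157564  0.09673868]
((445.3234558105469, -175.56231689453125), (15.518610954284668, 45.09886169433594), 70.4373550415039)
[ 0.48000867 -0.39761822  0.02000355] [0.78778099 0.1016046  0.07251431]
```

```bash
python3 -m pendant '2 0 45 0 0 0 0;0 0 45 0 0 0 0;0 0 40 0 0 0 0;0 0 25 0 0 0 0;0 0 12 0 0 0 0;0 0 0 0 0 0 0' 60
python3 -m pendant '0 0 0 0 0 0 120;0 0 0 0 0 0 255;0 0 0 0 0 0 255;0 0 0 0 0 0 255;0 0 0 0 0 0 255;0 0 0 0 0 0 255;0 0 0 0 0 0 255;0 0 0 0 0 0 255;0 0 0 0 0 0 255;0 0 0 0 0 0 255' 60
python3 -c "
from h import *
f,s=grab('wrist','w2.png');print(s['joints'].round(3),s['position'],s['ft_force'],s['torque'])"
```

```text
time_s: 3.65
position: [0.444, -0.1744, 0.086]
tcp_rot: [[-0.94, 0.34, -0.004], [0.34, 0.94, 0.002], [0.005, 0.001, -1.0]]
ft_force: [-0.3, -0.2, -0.8]
opening: 0.0855
time_s: 4.65
position: [0.4458, -0.1754, 0.0881]
tcp_rot: [[-0.94, 0.34, -0.0], [0.34, 0.94, -0.0], [0.0, -0.0, -1.0]]
ft_force: [0.0, -0.0, -0.1]
opening: 0.0001
[-0.507  0.272 -0.424  0.875 -0.    -0.16 ] [ 0.44583439 -0.1753938   0.08807076] [ 0.00721687 -0.04005379 -0.07644308] [ 0.05656203 -0.00805029  0.03794906]
```

View pics/w2.png

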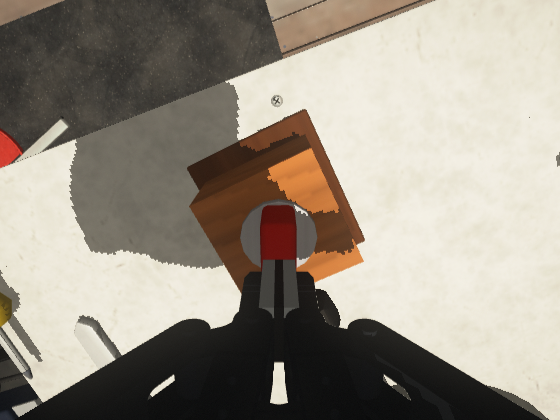

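```bash
python3 - <<'E'
from h import *
z=np.load('pics/w2.npz'); f={k:z[k] for k in z.files}; s=dict(position=z['pos'],tcp_rot=z['rot'])
Q=cloud(f,s)
T=(Q-z['pos'])@z['rot']
for v in range(195,330,6): print(v,Q[v,278].round(4),T[v,278].round(4),T[v,266].round(3),T[v,292].round(3),z['image'][v,278])
f,s=grab('side','s2.png');
cv2.imwrite('pics/s2c.png',cv2.resize(f['image'][130:285,230:380],None,fx=4,fy=4,interpolation=cv2.INTER_CUBIC)[:,:,::-1])
E
```

```text
195 [ 0.4245 -0.1679  0.0528] [ 0.0226 -0.0002  0.0352] [ 0.023 -0.007  0.035] [0.022 0.007 0.036] [91 54 29]
201 [ 0.4259 -0.1684  0.0583] [ 0.0211 -0.0002  0.0298] [ 0.019 -0.007  0.036] [0.019 0.007 0.037] [89 84 79]
207 [ 0.4243 -0.1678  0.0725] [ 0.0228 -0.0002  0.0156] [ 0.023 -0.006  0.016] [0.022 0.007 0.017] [80 19 12]
213 [ 0.4243 -0.1678  0.0808] [ 0.0228 -0.0002  0.0072] [ 0.023 -0.006  0.007] [0.022 0.006 0.009] [81 18 13]
219 [ 0.4239 -0.1676  0.0896] [ 0.0233 -0.0001 -0.0015] [ 0.023 -0.005 -0.001] [0.022 0.006 0.001] [81 16 11]
225 [ 0.4249 -0.168   0.0941] [ 0.0223 -0.0001 -0.006 ] [ 0.022 -0.005 -0.006] [ 0.022  0.006 -0.006] [100  18  12]
231 [ 0.4273 -0.1688  0.0946] [ 0.0197 -0.0001 -0.0065] [ 0.02  -0.005 -0.006] [ 0.019  0.006 -0.005] [104  19  15]
237 [ 0.4295 -0.1696  0.0956] [ 0.0173 -0.0001 -0.0075] [ 0.017 -0.005 -0.007] [ 0.017  0.006 -0.007] [104  19  16]
243 [ 0.4326 -0.1708  0.0945] [ 0.014  -0.0001 -0.0064] [ 0.014 -0.005 -0.007] [ 0.014  0.006 -0.006] [104  19  15]
249 [ 0.4352 -0.1717  0.0946] [ 0.0112 -0.0001 -0.0066] [ 0.011 -0.005 -0.006] [ 0.011
[... 801 characters left out ...]
005 -0.04 ] [24 21 19]
297 [ 0.4351 -0.1716  0.1323] [ 0.0114 -0.0001 -0.0442] [ 0.011 -0.004 -0.044] [ 0.011  0.005 -0.044] [23 20 19]
303 [ 0.4348 -0.1714  0.1364] [ 0.0118 -0.0001 -0.0483] [ 0.012 -0.004 -0.048] [ 0.011  0.005 -0.048] [21 20 18]
309 [ 0.4353 -0.1716  0.1389] [ 0.0112 -0.     -0.0509] [ 0.011 -0.004 -0.05 ] [ 0.011  0.004 -0.051] [24 24 21]
315 [ 0.438  -0.1726  0.1381] [ 0.0083 -0.0001 -0.05  ] [ 0.012 -0.004 -0.056] [ 0.013  0.004 -0.056] [25 24 21]
321 [ 0.4405 -0.1735  0.1376] [ 0.0056 -0.0001 -0.0495] [ 0.012 -0.004 -0.059] [ 0.012  0.004 -0.058] [23 22 21]
327 [ 0.4423 -0.1742  0.1383] [ 0.0038 -0.0001 -0.0502] [ 0.013 -0.004 -0.062] [ 0.013  0.004 -0.062] [22 20 19]
```

View pics/s2c.png

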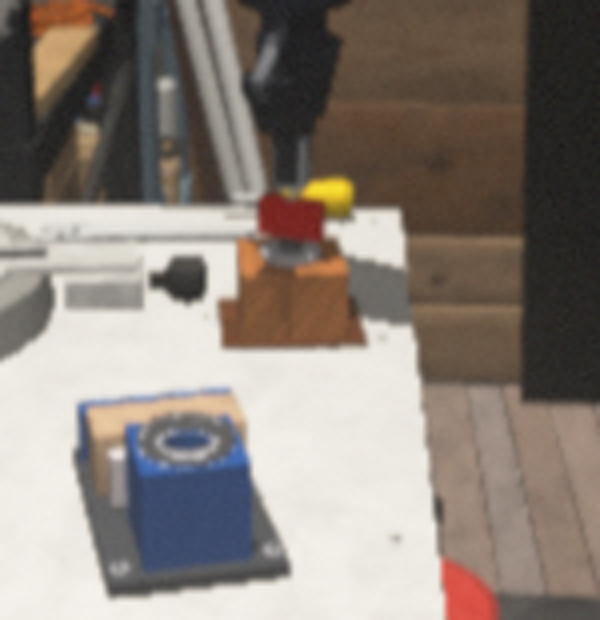

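```bash
python3 - <<'E'
from h import *
for n in ['wrist0','w1','w2']:
    z=np.load(f'pics/{n}.npz'); f={k:z[k] for k in z.files}; s=dict(position=z['pos'],tcp_rot=z['rot'])
    T=(cloud(f,s)-z['pos'])@z['rot']
    m=(z['depth']>0)&(z['depth']<0.2)&(abs(T[...,0])<0.03)
    p=T[m]; i=p[:,2].argsort()[-400:]; print(n,len(p),p[i].mean(0),p[i[-5:]])
    print(T[280,160],T[300,160],T[285,150],T[275,140],T[280,395])
z=np.load('pics/w2.npz');cv2.imwrite('pics/w2c.png',cv2.resize(z['image'][180:340,200:360],None,fx=3.7,fy=3.7)[:,:,::-1])
E
```

```text
wrist0 33569 [ 0.00100638 -0.00087226 -0.02859241] [[ 0.001349    0.0424756  -0.02560338]
 [-0.00651086  0.04240177 -0.02558254]
 [ 0.00183582 -0.04329415 -0.02555197]
 [-0.00750704  0.04251347 -0.02550247]
 [ 0.00170521 -0.0435634  -0.02460743]]
[ 0.01038723 -0.04431543 -0.03248425] [ 0.00580539 -0.04297035 -0.03857021] [ 0.01054699 -0.04678735 -0.03624524] [-0.60888253 -0.50465089  1.05934163] [ 0.01023669  0.04278083 -0.03233716]
w1 33567 [ 0.00161126  0.0026866  -0.02857531] [[-0.005701    0.04288698 -0.02559941]
 [ 0.00661313  0.04295435 -0.02557439]
 [-0.00203332 -0.04281286 -0.02554544]
 [-0.00247708  0.04300908 -0.0255454 ]
 [ 0.00580374 -0.04303236 -0.02498367]]
[ 0.01175357 -0.04339459 -0.03361133] [ 0.00615735 -0.04263891 -0.03803487] [ 0.01124981 -0.04626679 -0.03624745] [-0.1497486  -0.17030057  0.25385241] [ 0.01104467  0.04326721 -0.03237842]
w2 42690 [ 2.69219181e-02 -2.76754751e-05  3.60217465e-02] [[ 0.02818954  0.00349642  0.03703788]
 [ 0.02870675 -0.00127923  0.03715806]
 [ 0.02814627 -0.0193405   0.03719686]
 [ 0.02924456 -0.00870136  0.03720452]
 [ 0.02966766 -0.0209293   0.03766478]]
[-0.05947459 -0.08695921  0.08792663] [-0.0760912 -0.0884756  0.0873658] [-0.0634333  -0.09461084  0.08755079] [-0.05521739 -0.10106163  0.0877238 ] [-0.05906613  0.08516524  0.08727579]
```

View pics/w2c.png

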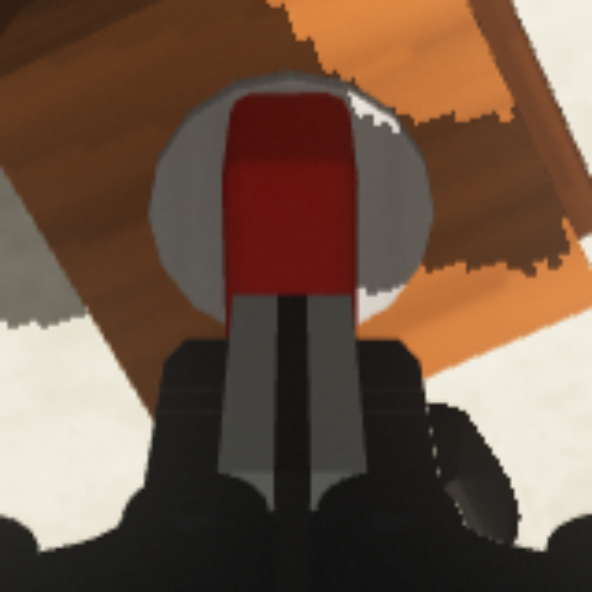

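The fingers shut empty: at (278,260) the pads end above the handle's top. By the wrist depth, the real fingertips sit about 40 mm farther back than nose_length says. I'll open, go lower in steps and watch the force.

```bash
python3 -m pendant '0 0 0 0 0 0 0;0 0 0 0 0 0 0;0 0 0 0 0 0 0;0 0 0 0 0 0 0;0 0 0 0 0 0 0;0 0 0 0 0 0 0;0 0 0 0 0 0 0;0 0 0 0 0 0 0'
python3 -m pendant '0 0 10 0 0 0 0;0 0 10 0 0 0 0;0 0 10 0 0 0 0;0 0 6 0 0 0 0;0 0 4 0 0 0 0;0 0 0 0 0 0 0;0 0 0 0 0 0 0'
python3 -c "
from h import *
f,s=grab('wrist','w3.png');print(s['position'],s['ft_force'])"
```

```text
time_s: 5.55
position: [0.4459, -0.1754, 0.0881]
tcp_rot: [[-0.94, 0.34, 0.0], [0.34, 0.94, -0.0], [-0.0, -0.0, -1.0]]
ft_force: [-0.2, 0.0, 0.5]
opening: 0.0852
time_s: 6.25
position: [0.446, -0.1754, 0.0482]
tcp_rot: [[-0.94, 0.34, 0.0], [0.34, 0.94, -0.0], [-0.0, -0.0, -1.0]]
ft_force: [-0.1, -1.1, -0.4]
opening: 0.0854
[ 0.44599881 -0.17544434  0.04815366] [-0.05368294 -1.05775674 -0.40409686]
```

View pics/w3.png

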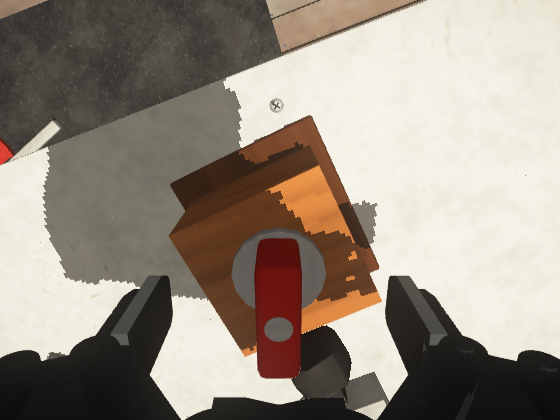

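```bash
python3 -m pendant '0 0 0 0 0 0 100;0 0 0 0 0 0 180;0 0 0 0 0 0 255;0 0 0 0 0 0 255;0 0 0 0 0 0 255;0 0 0 0 0 0 255;0 0 0 0 0 0 255;0 0 0 0 0 0 255;0 0 0 0 0 0 255' 80
python3 -c "
from h import *
f,s=grab('wrist','w4.png');print(s['position'],s['ft_force'],s['torque'])"
```

```text
time_s: 7.2
position: [0.4461, -0.1756, 0.0483]
tcp_rot: [[-0.94, 0.34, 0.0], [0.34, 0.94, -0.0], [-0.001, -0.0, -1.0]]
ft_force: [-0.8, -0.3, 4.1]
opening: 0.0151
[ 0.44611715 -0.17557301  0.04834245] [-0.80414496 -0.26441658  4.10000702] [ 0.0173041   0.0961455  -0.00148909]
```

View pics/w4.png

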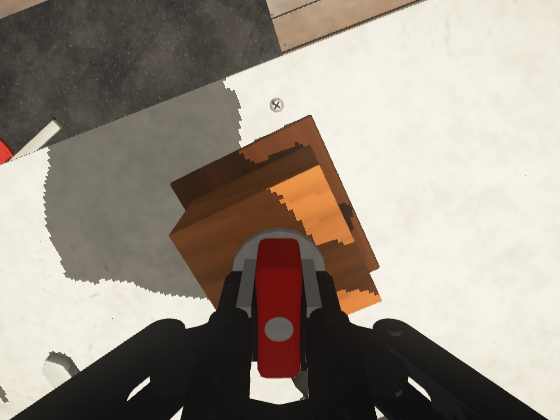

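```bash
cat >> h.py <<'E'
def px_on_plane(z,u,v,zw):
    H=z['image'].shape[0]; fl=H/2/np.tan(np.radians(z['fov_y'])/2)
    d=np.array([(u-z['cx'])/fl,-(v-z['cy'])/fl,-1.])
    if 'mount' in z:
        T=np.eye(4); T[:3,:3]=z['rot']; T[:3,3]=z['pos']; A=T@z['mount']
    else: A=np.linalg.inv(z['camera_from_world'])
    r=A[:3,:3]@d; o=A[:3,3]; return o+r*(zw-o[2])/r[2]
E
python3 - <<'E'
from h import *
for n in ['w3','w4']:
    z=np.load(f'pics/{n}.npz'); im=z['image'].astype(int)
    sub=im[300:360,255:305]; m=(sub[...,0]-sub[...,1]<25)&(sub.sum(-1)>240)
    k,l,st,c=cv2.connectedComponentsWithStats(m.astype(np.uint8)); i=1+np.argmax(st[1:,4])
    u,v=c[i]+[255,300]; print(n,u,v,st[i]); w=px_on_plane(z,u,v,0.094); print(w,(w-z['pos'])@z['rot'])
z=np.load('pics/top0.npz')
w=px_on_plane(z,240.5,220,0.074);print('collar',w)
E
```

```text
w3 278.2448979591837 329.25417439703153 [ 10  18  28  24 539]
[ 0.44641912 -0.17557423  0.094     ] [-4.46716203e-04  1.83313178e-05 -4.58462716e-02]
w4 278.4691588785047 329.011214953271 [ 10  17  28  25 535]
[ 0.44658909 -0.17563123  0.094     ] [-4.90808156e-04  9.58051532e-05 -4.56572857e-02]
collar [0.49299966 0.13174662 0.074     ]
```

```bash
python3 -m pendant '0 0 -15 0 0 0 255;0 0 -30 0 0 0 255;0 0 -40 0 0 0 255;0 0 -40 0 0 0 255;0 0 0 0 0 0 255;0 0 0 0 0 0 255'
python3 -c "
from h import *
s=robot.get_state();print(s['position'],s['ft_force'],s['torque'],s['opening'],s['joints'])"
```

```text
time_s: 7.85
position: [0.4463, -0.1756, 0.1733]
tcp_rot: [[-0.94, 0.34, 0.001], [0.34, 0.94, -0.001], [-0.001, -0.0, -1.0]]
ft_force: [0.3, -0.0, -1.3]
opening: 0.0149
[ 0.44628571 -0.17558343  0.17333727] [ 0.30859783 -0.01451462 -1.32786068] [-0.02545957  0.00086065 -0.03602   ] 0.014866406346670143 [-5.07203343e-01  2.04229898e-01 -2.76508254e-01  1.08867380e+00
 -6.80076927e-06 -1.60428866e-01]
```

```bash
python3 -m pendant '3.5 41 0 0 0 0 255;3.5 41 0 0 0 0 255;3.5 41 0 0 0 0 255;3.5 41 0 0 0 0 255;3.5 41 0 0 0 0 255;3.5 41 0 0 0 0 255;0 0 0 0 0 0 255;0 0 0 0 0 0 255;0 0 0 0 0 0 255'
python3 - <<'E'
from h import *
f,s=grab('wrist','w5.png');print(s['position'],s['ft_force'],s['joints'].round(2))
Q=cloud(f,s); print(np.nanmax(Q[:200,:,2]))
E
```

```text
time_s: 8.75
position: [0.5084, 0.0624, 0.1716]
tcp_rot: [[-0.94, 0.341, -0.003], [0.341, 0.94, -0.001], [0.003, -0.002, -1.0]]
ft_force: [0.7, -0.0, -1.3]
opening: 0.0147
[0.50842708 0.06239985 0.17159524] [ 0.66878956 -0.01584583 -1.28723053] [-0.    0.27 -0.19  1.11 -0.    0.35]
0.07537040628788466
```

View pics/w5.png

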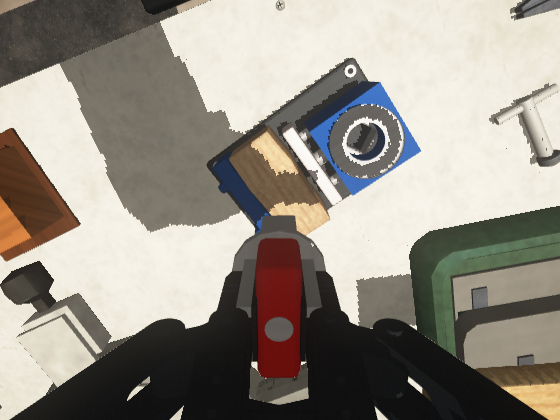

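```bash
python3 - <<'E'
from h import *
z=np.load('pics/w5.npz'); im=z['image']
cv2.imwrite('pics/w5c.png',cv2.resize(im[90:200,300:440],None,fx=5,fy=5,interpolation=cv2.INTER_CUBIC)[:,:,::-1])
Q=cloud({k:z[k] for k in z.files},dict(position=z['pos'],tcp_rot=z['rot']))
hsv=cv2.cvtColor(im,cv2.COLOR_RGB2HSV)
# collar outer: blue complement within
m=(abs(Q[...,2]-0.0745)<0.004); m[200:]=0
print(m.sum()); p=Q[m]; print(p.min(0),p.max(0),np.median(p[:,2]))
# blue top face
for v in range(100,190,6): print(v,' '.join('%3d'%(1000*x) for x in Q[v,318:420:6,2]))
E
```

```text
179
[0.471665   0.09817941 0.0705073 ] [0.51635899 0.16123935 0.07537041] 0.0720905235467183
100  14  12  13  16  36  52  69  67  67  67  69  68  67   0   0   2   0
106  11  11  24  44  59  68  69  69  67  68  68  66  68   0   0   0   0
112  13  33  50  66  69  68  68  68  69  70  68  67  68  68   0   0   2
118  41  58  68  67  68  68  68  68  67  69  68  68  68  69   0   0   0
124  63  68  68  68  68  68  69  20  48  47  68  69  67  68  68   1   0
130  68  68  68  68  68  67  21  20  21  35  53  67  68  69  70  68   1
136  69  68  68  67  68  21  21  21  20  43  50  67  68  68  68  68   1
142  68  68  68  68  69  21  20  20  36  47  52  66  68  68  70  68  68
148  12  68  68  67  70  49  40  22  44  49  59  69  68  69  71  68  68
154  33  69  69  70  69  69  48  48  50  59  68  68  68  68  68  68  68
160  35  35  68  68  68  69  67  68  67  68  67  68  68  70  67   0   0
166  45  14  12  69  67  69  69  68  67  69  69  68  69  68   0   0   1
172  46  43  12  27  67  67  67  68  69  69  68  71   0   0   0   0   0
178  45  45  32  32  67  69  68  72  71  67  67   0   1   0   0   0   0
184  46  45  45  12  12  68  68  67  68   0   0   0   0   1   0   0   0
```

View pics/w5c.png

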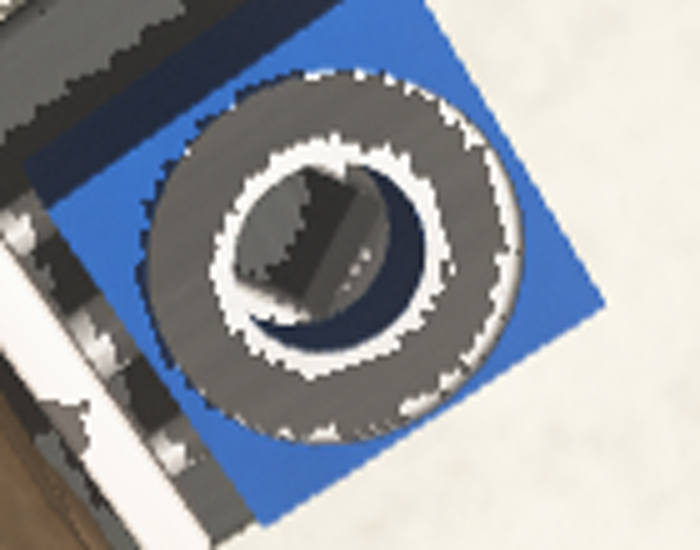

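```bash
python3 - <<'E'
from h import *
z=np.load('pics/w5.npz'); im=z['image']
# manual pts (crop/5 + offset), outer rim
def cv(p): return (p[0]+.5)/5-.5+300,(p[1]+.5)/5-.5+90
outer=[(150,250),(165,180),(200,125),(260,85),(340,70),(420,90),(475,135),(512,200),(520,255),(505,320),(460,385),(400,425),(330,442),(260,425),(205,385),(165,325)]
def circ(P):
    A=np.c_[2*P,np.ones(len(P))]; b=(P**2).sum(1); c=np.linalg.lstsq(A,b,rcond=None)[0]; return c[:2],np.sqrt(c[2]+c[:2]@c[:2])
for zw in(0.066,0.068,.071,.074):
    P=np.array([px_on_plane(z,*cv(p),zw)[:2] for p in outer]); print('outer',zw,circ(P))
# inner white/dark: countersink outer (gray->white)
inn=[(212,260),(232,195),(270,155),(330,137),(395,158),(435,210),(448,265),(425,320),(375,360),(312,375),(255,345),(222,305)]
for zw in(.068,.074):
    P=np.array([px_on_plane(z,*cv(p),zw)[:2] for p in inn]); print('csk',zw,circ(P))
hole=[(236,255),(260,205),(310,168),(360,165),(405,195),(425,240),(412,300),(375,335),(325,350),(280,338)]
for zw in(.062,.068):
    P=np.array([px_on_plane(z,*cv(p),zw)[:2] for p in hole]); print('hole',zw,circ(P))
# blue housing corners
for p in [(603,303),(262,525),(425,0),(48,205)]: print('corner',px_on_plane(z,*cv(p),.069))
c=px_on_plane(z,*cv((303,305)),.048);a=px_on_plane(z,*cv((354,187)),.048);b=px_on_plane(z,*cv((240,270)),.048)
for q in(a,b): d=q-c; print(np.degrees(np.arctan2(d[1],d[0])),np.linalg.norm(d),q)
print(c)
big=cv2.resize(im[120:160,340:392],None,fx=14,fy=14,interpolation=cv2.INTER_LANCZOS4); cv2.imwrite('pics/w5d.png',big[:,:,::-1])
E
```

```text
outer 0.066 (array([0.49194076, 0.13297065]), np.float64(0.02562918413081255))
outer 0.068 (array([0.49147315, 0.13264907]), np.float64(0.02543288678200311))
outer 0.071 (array([0.49077172, 0.13216669]), np.float64(0.025138440758786438))
outer 0.074 (array([0.4900703 , 0.13168431]), np.float64(0.024843994735561512))
csk 0.068 (array([0.49102819, 0.13215321]), np.float64(0.016099407321826905))
csk 0.074 (array([0.48963565, 0.13119994]), np.float64(0.01572662962634953))
hole 0.062 (array([0.4925957 , 0.13335969]), np.float64(0.013147782404550019))
hole 0.068 (array([0.4911992 , 0.13240068]), np.float64(0.012850238392004557))
corner [0.50970069 0.16582273 0.069     ]
corner [0.52456383 0.11248822 0.069     ]
corner [0.46239885 0.15301795 0.069     ]
corner [0.47087262 0.09801758 0.069     ]
140.3066869436369 0.018523729596635702 [0.48690659 0.14155587 0.048     ]
-138.25890859467376 0.011039181446307476 [0.49292312 0.12237566 0.048     ]
[0.50116012 0.12972517 0.048     ]
```

View pics/w5d.png

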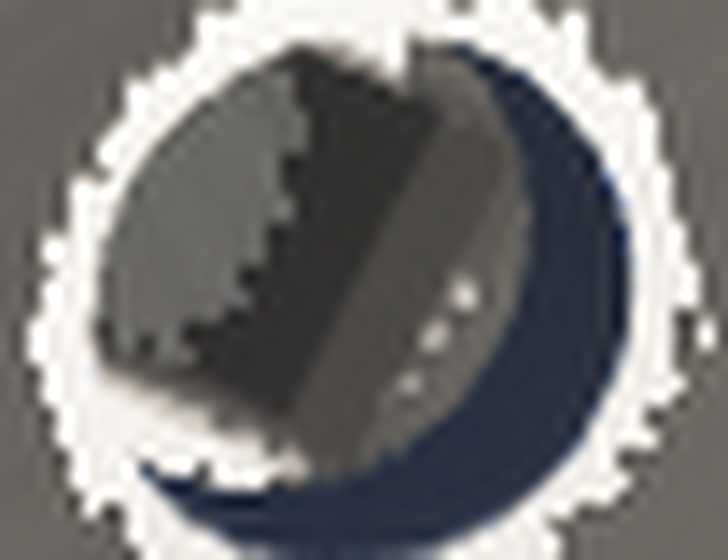

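```bash
python3 - <<'E'
from h import *
z=np.load('pics/w5.npz')
def cv(p): return (p[0]+.5)/14-.5+340,(p[1]+.5)/14-.5+120
for zw in (.021,.030,.048):
  for a,b in [((432,108),(292,405)),((510,150),(365,455)),((105,370),(285,428)),((300,45),(432,95))]:
    A=px_on_plane(z,*cv(a),zw);B=px_on_plane(z,*cv(b),zw);d=B-A;print(zw,np.degrees(np.arctan2(d[1],d[0]))%90,np.linalg.norm(d),A[:2],B[:2])
Q=cloud({k:z[k] for k in z.files},dict(position=z['pos'],tcp_rot=z['rot']))
for v in range(120,160,2): print(v,' '.join('%3d'%(1000*x) for x in Q[v,340:392:2,2]))
E
```

```text
0.021 48.32751031326804 0.01847297689504876 [0.49251529 0.14638918] [0.50631382 0.13410701]
0.021 48.419272337825824 0.01906350748157753 [0.49635168 0.14996616] [0.51061159 0.1373142 ]
0.021 52.463535296677136 0.011251999562844183 [0.50062428 0.12442609] [0.50747975 0.13334854]
0.021 50.09396821561422 0.008259541481152011 [0.48650417 0.14025072] [0.49180291 0.14658659]
0.03 48.327510313268114 0.017929877916100425 [0.49070346 0.14476027] [0.50409632 0.1328392 ]
0.03 48.419272337825944 0.01850304711250766 [0.49442706 0.1482321 ] [0.50826773 0.13595209]
0.03 52.46353529667692 0.010921194760325059 [0.49857405 0.1234429 ] [0.50522796 0.13210303]
0.03 50.093968215614 0.008016713886526637 [0.48486906 0.13880228] [0.49001202 0.14495189]
0.048 48.327510313268185 0.016843679958203774 [0.48707979 0.14150246] [0.4996613  0.13030358]
0.048 48.419272337825774 0.017382126374367816 [0.49057781 0.14476396] [0.50358001 0.13322789]
0.048 52.46353529667713 0.010259585155286698 [0.49447357 0.1214765 ] [0.50072439 0.129612  ]
0.048 50.09396821561398 0.007531058697275871 [0.48159883 0.13590541] [0.48643024 0.14168247]
120  69  68  68  68  67  68  70  69  68  69  68  69  69  67  68  69  67  69  69  69  68  69  69  70  68  67Traceback (most recent call last):
  File "<stdin>", line 8, in <module>
  File "<stdin>", line 8, in <genexpr>
ValueError: cannot convert float NaN to integer
```

```bash
python3 -m pendant '20 30 0 0 0 0.1 255;20 30 0 0 0 0.1 255;0 0 0 0 0 0.1 255;0 0 0 0 0 0 255;0 0 0 0 0 0 255;0 0 0 0 0 0 255'
python3 - <<'E'
from h import *
f,s=grab('wrist','w6.png');print(s['position'],s['ft_force'],s['torque'],s['joints'].round(2),s['opening'])
E
```

```text
time_s: 9.4
position: [0.4961, 0.1327, 0.173]
tcp_rot: [[-0.798, 0.603, -0.0], [0.603, 0.798, -0.0], [-0.0, -0.0, -1.0]]
ft_force: [-0.2, -0.4, -1.8]
opening: 0.015
[0.49614628 0.13268733 0.1729915 ] [-0.1503911  -0.39599902 -1.77386866] [-9.45827899e-03  8.63573037e-05 -4.16548615e-02] [ 0.14  0.27 -0.19  1.11 -0.    0.79] 0.01498269036104754
```

View pics/w6.png

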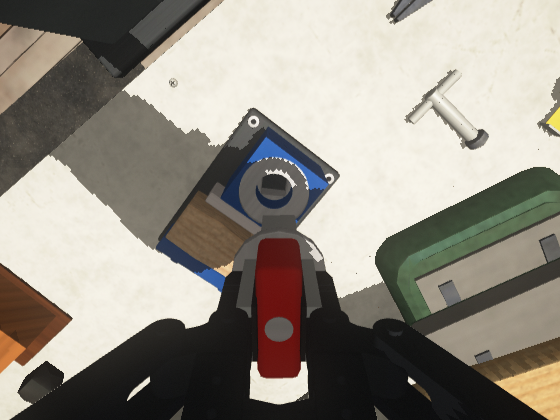

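```bash
python3 - <<'E'
from h import *
z=np.load('pics/w6.npz'); im=z['image']
cv2.imwrite('pics/w6c.png',cv2.resize(im[145:235,225:325],None,fx=6,fy=6,interpolation=cv2.INTER_CUBIC)[:,:,::-1])
E
```

```text
(no output)
```

View pics/w6c.png

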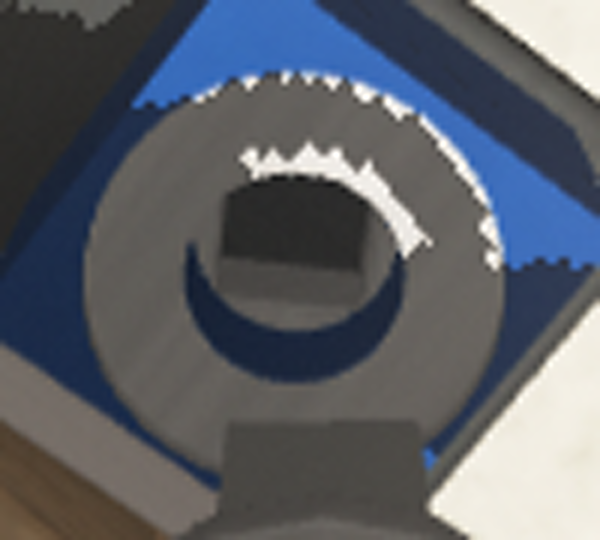

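```bash
python3 - <<'E'
from h import *
z=np.load('pics/w6.npz')
def cv(p): return (p[0]+.5)/6-.5+225,(p[1]+.5)/6-.5+145
def circ(P):
    A=np.c_[2*P,np.ones(len(P))]; b=(P**2).sum(1); c=np.linalg.lstsq(A,b,rcond=None)[0]; return c[:2],np.sqrt(c[2]+c[:2]@c[:2])
outer=[(85,260),(100,195),(140,135),(200,95),(255,76),(310,74),(370,90),(430,122),(475,170),(500,225),(504,280),(490,350),(455,410),(95,330),(120,390),(165,450)]
hole=[(186,270),(192,310),(210,342),(250,370),(295,382),(340,372),(375,348),(397,310),(404,270)]
up=[(245,178),(300,172),(350,188),(385,218)]
for zw in(.068,.071,.074): print(zw,circ(np.array([px_on_plane(z,*cv(p),zw)[:2] for p in outer])))
for zw in(.062,.068): print('hole',zw,circ(np.array([px_on_plane(z,*cv(p),zw)[:2] for p in hole+up])))
for a,b in [((218,257),(360,270)),((222,195),(218,257)),((370,210),(360,270)),((215,290),(362,306))]:
  for zw in (.03,.048):
    A=px_on_plane(z,*cv(a),zw);B=px_on_plane(z,*cv(b),zw);d=B-A;print('edge',zw,np.degrees(np.arctan2(d[1],d[0]))%90,np.linalg.norm(d),A[:2],B[:2])
A=px_on_plane(z,*cv((228,424)),.131);B=px_on_plane(z,*cv((418,420)),.131);d=B-A;print('key',np.degrees(np.arctan2(d[1],d[0]))%90,np.linalg.norm(d), ((A+B)/2-z['pos'])@z['rot'])
print(np.degrees(np.arctan2(z['rot'][1,0],z['rot'][0,0]))%90)
E
```

```text
0.068 (array([0.49163206, 0.13138876]), np.float64(0.025595161048743872))
0.071 (array([0.49092075, 0.13198265]), np.float64(0.02530016057148826))
0.074 (array([0.49020943, 0.13257654]), np.float64(0.025005160094226434))
hole 0.062 (array([0.49241102, 0.13076732]), np.float64(0.013485327092775947))
hole 0.068 (array([0.49100289, 0.13194233]), np.float64(0.013181477307321688))
edge 0.03 47.449412347350744 0.019637203956889875 [0.49124966 0.1179032 ] [0.50452914 0.13236955]
edge 0.048 47.449412347350794 0.018452214722338687 [0.48754855 0.12182636] [0.5000267  0.13541975]
edge 0.03 48.489042778581634 0.00883425825076303 [0.48463431 0.12375822] [0.49124966 0.1179032 ]
edge 0.048 48.48904277858158 0.008301162961567035 [0.4813324  0.12732807] [0.48754855 0.12182636]
edge 0.03 44.10743673883614 0.00866048180598086 [0.49850139 0.13858809] [0.50452914 0.13236955]
edge 0.048 44.10743673883574 0.008137872898488531 [0.49436269 0.14126303] [0.5000267  0.13541975]
edge 0.03 46.39400538253707 0.020470531830174665 [0.49474789 0.11464667] [0.50886632 0.12946938]
edge 0.048 46.394005382537046 0.019235256182096303 [0.49083569 0.11876634] [0.50410216 0.13269458]
key 54.198852434685115 0.01772891948790227 [ 0.0087954  -0.0001522   0.04199114]
52.90654562395997
```

```bash
python3 -m pendant '4.1 -3.5 20 0 0 0.09 255;0 0 15 0 0 0 255;0 0 10 0 0 0 255;0 0 0 0 0 0 255;0 0 0 0 0 0 255;0 0 0 0 0 0 255'
python3 - <<'E'
from h import *
f,s=grab('wrist','w7.png');print(s['position'],s['ft_force'],s['torque'],s['joints'].round(2),s['opening'])
cv2.imwrite('pics/w7c.png',cv2.resize(f['image'][165:265,220:330],None,fx=6,fy=6,interpolation=cv2.INTER_CUBIC)[:,:,::-1])
E
```

```text
time_s: 10.05
position: [0.4915, 0.1335, 0.1289]
tcp_rot: [[-0.741, 0.672, 0.002], [0.672, 0.741, 0.0], [-0.001, 0.001, -1.0]]
ft_force: [0.4, -1.3, -0.8]
opening: 0.0149
[0.49150031 0.13349036 0.1289164 ] [ 0.40913789 -1.32750956 -0.83379237] [-0.0348263   0.02634346  0.01324823] [ 0.14  0.29 -0.28  1.   -0.    0.88] 0.014904184932319342
```

View pics/w7c.png

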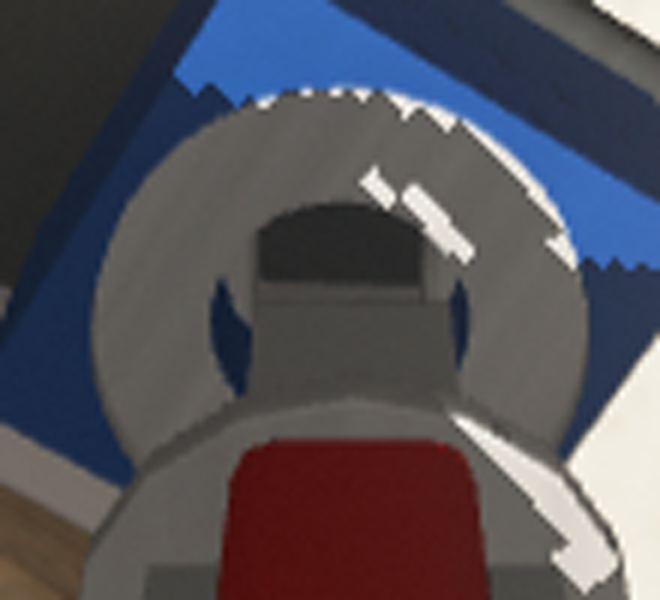

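```bash
python3 - <<'E'
from h import *
z=np.load('pics/w7.npz')
s=robot.get_state(); print(s['position'],s['tcp_rot'].round(3))
def cv(p): return (p[0]+.5)/6-.5+220,(p[1]+.5)/6-.5+165
def circ(P):
    A=np.c_[2*P,np.ones(len(P))]; b=(P**2).sum(1); c=np.linalg.lstsq(A,b,rcond=None)[0]; return c[:2],np.sqrt(c[2]+c[:2]@c[:2])
outer=[(94,330),(105,260),(135,195),(185,140),(245,107),(310,92),(375,94),(440,115),(500,155),(545,205),(577,265),(587,325),(580,390),(560,455),(105,400),(135,465)]
R=z['rot']
for zw in(.068,.071,.074):
    c,r=circ(np.array([px_on_plane(z,*cv(p),zw)[:2] for p in outer])); print(zw,c,r,(np.r_[c,zw]-z['pos'])@R)
tz=z['pos'][2]-.0423
A=px_on_plane(z,*cv((247,300)),tz);B=px_on_plane(z,*cv((450,303)),tz);print('key tool',((A+B)/2-z['pos'])@R,np.linalg.norm(A-B))
for a,b in [((262,283),(420,292)),((247,300),(450,303))]:
    d=px_on_plane(z,*cv(b),.05)-px_on_plane(z,*cv(a),.05); print(np.degrees(np.arctan2(d[1],d[0]))%90)
E
```

```text
[0.4915687  0.13354078 0.12897295] [[-0.741  0.672  0.002]
 [ 0.672  0.741  0.   ]
 [-0.001  0.001 -1.   ]]
0.068 [0.49207857 0.13093535] 0.02566874517701129 [-0.00207841 -0.00157293  0.06091697]
0.071 [0.4912129  0.13174609] 0.025312445236138664 [-0.00089581 -0.00155075  0.05791569]
0.074 [0.49034724 0.13255682] 0.02495614529525426 [ 0.00028679 -0.00152857  0.05491442]
key tool [ 0.00872147 -0.00060719  0.04228982] 0.018966902603366375
44.280263100617866
46.85105861378459
```

```bash
python3 -m pendant '-0.4 -1.2 0 0 0 0.02 255;0 0 5 0 0 0 255;0 0 5 0 0 0 255;0 0 3 0 0 0 255;0 0 3 0 0 0 255;0 0 0 0 0 0 255;0 0 0 0 0 0 255'
python3 -c "
from h import *
f,s=grab('wrist','w8.png');print(s['position'],s['ft_force'],s['torque'],s['opening'])"
```

```text
time_s: 10.8
position: [0.49, 0.1323, 0.112]
tcp_rot: [[-0.727, 0.687, -0.0], [0.687, 0.727, -0.0], [0.0, -0.0, -1.0]]
ft_force: [-0.0, 0.3, -1.4]
opening: 0.0149
[0.4900499  0.13232341 0.11195122] [-0.04624152  0.26383333 -1.44567555] [-0.016564    0.00595637 -0.03931975] 0.014930052850651476
```

```bash
python3 -c "
import cv2
im=cv2.imread('pics/w8.png');cv2.imwrite('pics/w8c.png',cv2.resize(im[175:290,215:335],None,fx=5,fy=5,interpolation=cv2.INTER_CUBIC))"
```

```text
(no output)
```

View pics/w8c.png

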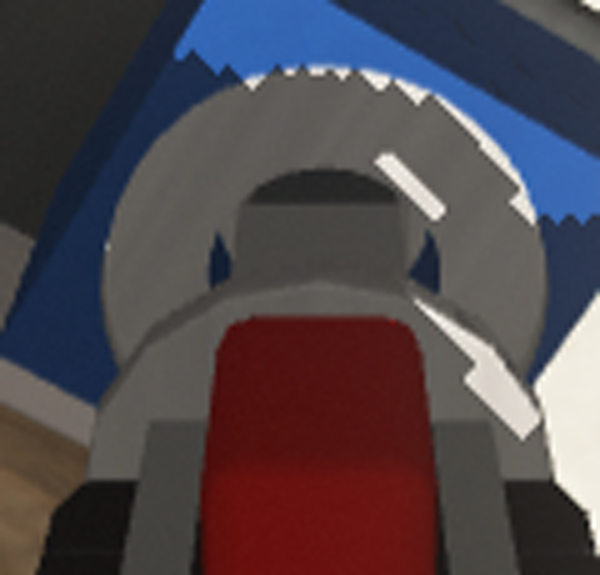

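```bash
python3 -m pendant '-0.4 0.6 0 0 0 0 255;0 0 2 0 0 0 255;0 0 2 0 0 0 255;0 0 2 0 0 0 255;0 0 0 0 0 0 255;0 0 0 0 0 0 255'
python3 -m pendant '0 0 2 0 0 0 255;0 0 2 0 0 0 255;0 0 2 0 0 0 255;0 0 0 0 0 0 255;0 0 0 0 0 0 255'
```

```text
time_s: 11.45
position: [0.4908, 0.1325, 0.106]
tcp_rot: [[-0.727, 0.687, -0.0], [0.687, 0.727, -0.0], [0.0, -0.0, -1.0]]
ft_force: [0.4, 0.4, -1.1]
opening: 0.0151
time_s: 11.95
position: [0.4908, 0.1325, 0.1]
tcp_rot: [[-0.727, 0.687, -0.0], [0.687, 0.727, -0.0], [0.0, -0.0, -1.0]]
ft_force: [0.0, -0.3, -1.9]
opening: 0.0152
```

```bash
python3 -m pendant '0 0 2 0 0 0 255;0 0 2 0 0 0 255;0 0 1.5 0 0 0 255;0 0 1 0 0 0 255;0 0 0 0 0 0 255;0 0 0 0 0 0 255'
python3 -m pendant '0 0 1 0 0 0 255;0 0 1 0 0 0 255;0 0 1 0 0 0 255;0 0 0 0 0 0 255;0 0 0 0 0 0 255'
```

```text
time_s: 12.55
position: [0.4909, 0.1325, 0.0936]
tcp_rot: [[-0.727, 0.687, -0.0], [0.687, 0.727, -0.0], [-0.0, -0.0, -1.0]]
ft_force: [0.6, 0.7, -1.7]
opening: 0.0148
time_s: 13.05
position: [0.4908, 0.1325, 0.0905]
tcp_rot: [[-0.727, 0.687, -0.0], [0.687, 0.727, -0.0], [-0.0, -0.0, -1.0]]
ft_force: [0.1, -0.2, -2.3]
opening: 0.0152
```

```bash
python3 -m pendant '0 0 1 0 0 0 255;0 0 1 0 0 0 255;0 0 0 0 0 0 255;0 0 0 0 0 0 255'
python3 -m pendant '0 0 1 0 0 0 255;0 0 1 0 0 0 255;0 0 0 0 0 0 255;0 0 0 0 0 0 255'
python3 -m pendant '0 0 1 0 0 0 255;0 0 1 0 0 0 255;0 0 0 0 0 0 255;0 0 0 0 0 0 255'
```

```text
time_s: 13.45
position: [0.4908, 0.1325, 0.0885]
tcp_rot: [[-0.727, 0.687, -0.0], [0.687, 0.727, -0.0], [-0.0, -0.0, -1.0]]
ft_force: [-0.9, 0.2, -1.6]
opening: 0.0148
time_s: 13.85
position: [0.4908, 0.1325, 0.0865]
tcp_rot: [[-0.727, 0.687, -0.0], [0.687, 0.727, -0.0], [-0.0, -0.0, -1.0]]
ft_force: [0.0, -0.3, -1.6]
opening: 0.0152
time_s: 14.25
position: [0.4908, 0.1325, 0.0845]
tcp_rot: [[-0.727, 0.687, -0.0], [0.687, 0.727, -0.0], [0.0, -0.0, -1.0]]
ft_force: [-0.4, 1.0, -1.2]
opening: 0.0148
```

```bash
python3 -m pendant '0 0 1 0 0 0 255;0 0 1 0 0 0 255;0 0 1 0 0 0 255;0 0 0 0 0 0 255;0 0 0 0 0 0 255'
python3 -m pendant '0 0 1 0 0 0 255;0 0 1 0 0 0 255;0 0 1 0 0 0 255;0 0 0 0 0 0 255;0 0 0 0 0 0 255'
python3 -m pendant '0 0 1 0 0 0 255;0 0 1 0 0 0 255;0 0 1 0 0 0 255;0 0 0 0 0 0 255;0 0 0 0 0 0 255'
```

```text
time_s: 14.75
position: [0.4908, 0.1325, 0.0815]
tcp_rot: [[-0.727, 0.687, -0.0], [0.687, 0.727, -0.0], [-0.0, -0.0, -1.0]]
ft_force: [0.2, 0.7, -2.2]
opening: 0.0152
time_s: 15.25
position: [0.4908, 0.1325, 0.0785]
tcp_rot: [[-0.727, 0.687, -0.0], [0.687, 0.727, -0.0], [-0.0, -0.0, -1.0]]
ft_force: [0.4, 0.4, -1.2]
opening: 0.0146
time_s: 15.75
position: [0.4908, 0.1325, 0.0755]
tcp_rot: [[-0.727, 0.687, -0.0], [0.687, 0.727, -0.0], [-0.0, -0.0, -1.0]]
ft_force: [0.2, -0.4, -2.6]
opening: 0.0151
```

It's in the socket with no resistance (tip about 15 mm below the spindle's top). Now gently to the shoulder.

```bash
python3 -m pendant '0 0 1 0 0 0 255;0 0 1 0 0 0 255;0 0 1 0 0 0 255;0 0 0 0 0 0 255;0 0 0 0 0 0 255'
python3 -m pendant '0 0 0.7 0 0 0 255;0 0 0.7 0 0 0 255;0 0 0 0 0 0 255;0 0 0 0 0 0 255'
python3 -m pendant '0 0 0.6 0 0 0 255;0 0 0 0 0 0 255;0 0 0 0 0 0 255'
python3 -c "
from h import *
f,s=grab('wrist','w9.png');print(s['position'],s['ft_force'],s['torque'],s['opening'])
f,s=grab('side','s9.png');cv2.imwrite('pics/s9c.png',cv2.resize(f['image'][190:285,230:320],None,fx=6,fy=6,interpolation=cv2.INTER_CUBIC)[:,:,::-1])"
```

```text
time_s: 16.25
position: [0.4908, 0.1325, 0.0725]
tcp_rot: [[-0.727, 0.687, -0.0], [0.687, 0.727, -0.0], [0.0, -0.0, -1.0]]
ft_force: [-0.2, -0.2, -0.6]
opening: 0.0148
time_s: 16.65
position: [0.4908, 0.1325, 0.0712]
tcp_rot: [[-0.727, 0.687, -0.0], [0.687, 0.727, -0.0], [-0.0, -0.0, -1.0]]
ft_force: [0.6, -0.1, -0.9]
opening: 0.0148
time_s: 16.95
position: [0.4909, 0.1325, 0.0705]
tcp_rot: [[-0.727, 0.687, -0.0], [0.687, 0.727, -0.0], [-0.0, -0.0, -1.0]]
ft_force: [-0.2, -0.0, -1.7]
opening: 0.0149
[0.49087065 0.13248176 0.07054609] [-0.17611233 -0.02727308 -1.67978326] [-0.01977802  0.00450759  0.00724609] 0.014875596394825635
```

View pics/s9c.png

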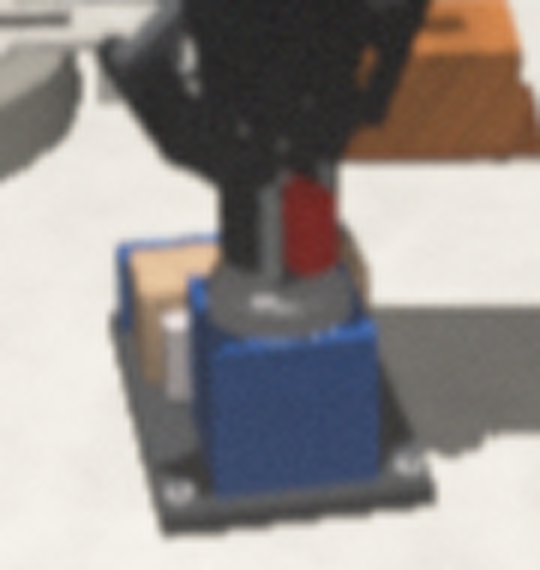

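View pics/w9.png

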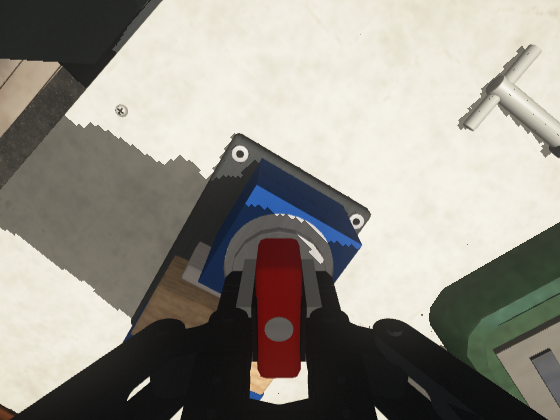

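Continue down in small steps until contact.

```bash
python3 -m pendant '0 0 0.5 0 0 0 255;0 0 0.5 0 0 0 255;0 0 0 0 0 0 255;0 0 0 0 0 0 255'
python3 -m pendant '0 0 0.5 0 0 0 255;0 0 0 0 0 0 255;0 0 0 0 0 0 255'
python3 -m pendant '0 0 0.5 0 0 0 255;0 0 0 0 0 0 255;0 0 0 0 0 0 255'
```

```text
time_s: 17.45
position: [0.491, 0.1325, 0.0704]
tcp_rot: [[-0.727, 0.687, 0.001], [0.687, 0.727, -0.0], [-0.001, 0.0, -1.0]]
ft_force: [-1.4, -0.6, 5.4]
opening: 0.015
time_s: 17.75
position: [0.491, 0.1325, 0.0704]
tcp_rot: [[-0.727, 0.687, 0.001], [0.687, 0.727, -0.0], [-0.001, 0.001, -1.0]]
ft_force: [-4.1, 0.1, 9.4]
opening: 0.015
time_s: 18.05
position: [0.491, 0.1325, 0.0703]
tcp_rot: [[-0.727, 0.687, 0.001], [0.687, 0.727, -0.0], [-0.001, 0.001, -1.0]]
ft_force: [-4.8, -0.8, 13.1]
opening: 0.015
```

```bash
python3 -m pendant '0 0 -1 0 0 0 255;0 0 0 0 0 0.05 255;0 0 0 0 0 0.08 255;0 0 0 0 0 0.08 255;0 0 0 0 0 0.08 255;0 0 0 0 0 0 255;0 0 0 0 0 0 255' 120
python3 -c "
from h import *
s=robot.get_state();print(s['ft_force'],s['torque'],s['joints'].round(3),s['joint_torque'].round(2))"
python3 -m pendant '0 0 0 0 0 0.08 255;0 0 0 0 0 0.08 255;0 0 0 0 0 0.08 255;0 0 0 0 0 0.05 255;0 0 0 0 0 0 255;0 0 0 0 0 0 255'
python3 -c "
from h import *
s=robot.get_state();print(s['ft_force'],s['torque'],s['joints'].round(3),s['joint_torque'].round(2))"
```

```text
time_s: 18.75
position: [0.4914, 0.1324, 0.0704]
tcp_rot: [[-0.5, 0.866, 0.001], [0.866, 0.5, -0.0], [-0.001, 0.001, -1.0]]
ft_force: [-2.3, -0.7, 6.2]
opening: 0.0144
[-2.32786454 -0.68981944  6.21452407] [-0.1923089   0.44298221 -0.05227247] [ 1.390e-01  3.430e-01 -3.740e-01  8.530e-01 -1.000e-03  1.186e+00] [ 1.900e-01 -3.838e+01  2.273e+01 -9.800e-01  1.600e-01 -2.000e-02]
time_s: 19.35
position: [0.4915, 0.1324, 0.0704]
tcp_rot: [[-0.232, 0.973, 0.001], [0.973, 0.232, -0.0], [-0.001, 0.001, -1.0]]
ft_force: [-1.8, -2.3, 5.3]
opening: 0.0144
[-1.82810553 -2.30085086  5.28484774] [-0.1255296   0.37483542  0.03653199] [ 0.139  0.343 -0.374  0.853 -0.     1.476] [ 1.600e-01 -3.849e+01  2.267e+01 -8.700e-01  1.600e-01  2.000e-02]
```

```bash
python3 -c "
from h import *
f,s=grab('wrist','w10.png');print(s['torque'])
f,s=grab('side','s10.png');cv2.imwrite('pics/s10c.png',cv2.resize(f['image'][190:285,230:320],None,fx=6,fy=6,interpolation=cv2.INTER_CUBIC)[:,:,::-1])"
```

```text
[-0.1255296   0.37483542  0.03653199]
```

View pics/w10.png

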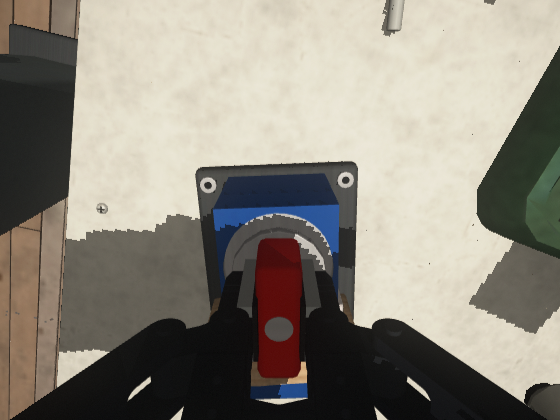

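View pics/s10c.png

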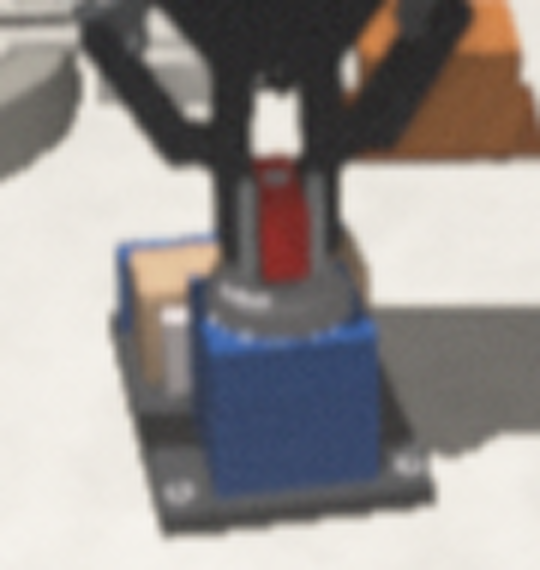

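```bash
for i in 1; do python3 -m pendant '0 0 0 0 0 0.06 255;0 0 0 0 0 0.06 255;0 0 0 0 0 0 255;0 0 0 0 0 0 255'; done
python3 -c "
from h import *
s=robot.get_state();print(s['ft_force'],s['torque'],s['joints'].round(3)[5],s['joint_torque'].round(2))"
python3 -m pendant '0 0 0 0 0 0.06 255;0 0 0 0 0 0 255;0 0 0 0 0 0 255'
python3 -c "
from h import *
s=robot.get_state();print(s['ft_force'],s['torque'],s['joints'].round(3)[5],s['joint_torque'].round(2))"
```

```text
time_s: 19.85
position: [0.4915, 0.1324, 0.0704]
tcp_rot: [[-0.114, 0.994, 0.002], [0.994, 0.114, -0.0], [-0.0, 0.001, -1.0]]
ft_force: [0.1, 0.2, 6.3]
opening: 0.0146
[0.09105063 0.17266574 6.30426205] [-0.1323661   0.33502295  0.01613138] 1.596 [ 1.900e-01 -3.855e+01  2.264e+01 -8.200e-01  1.600e-01  1.000e-02]
time_s: 20.15
position: [0.4915, 0.1324, 0.0704]
tcp_rot: [[-0.054, 0.999, 0.002], [0.999, 0.054, -0.0], [-0.0, 0.002, -1.0]]
ft_force: [-2.3, -1.3, 6.3]
opening: 0.0147
[-2.31252931 -1.25820514  6.30828124] [-0.13252181  0.35708553  0.04855953] 1.656 [ 1.900e-01 -3.857e+01  2.263e+01 -7.900e-01  1.700e-01  2.000e-02]
```

```bash
cat > st.py <<'E'
from h import *
s=robot.get_state();print(s['ft_force'].round(2),s['torque'].round(3),s['joints'].round(3)[5],s['joint_torque'].round(2)[5],s['opening'])
E
python3 -m pendant '0 0 0 0 0 0.06 255;0 0 0 0 0 0 255;0 0 0 0 0 0 255'; python3 st.py
python3 -m pendant '0 0 0 0 0 0.05 255;0 0 0 0 0 0 255;0 0 0 0 0 0 255'; python3 st.py
```

```text
time_s: 20.45
position: [0.4916, 0.1324, 0.0704]
tcp_rot: [[0.006, 1.0, 0.002], [1.0, -0.006, -0.0], [-0.0, 0.002, -1.0]]
ft_force: [-1.2, -0.3, 5.6]
opening: 0.0143
[-1.21 -0.27  5.6 ] [-0.16   0.427  0.025] 1.716 0.02 0.014290249480343954
time_s: 20.75
position: [0.4916, 0.1324, 0.0704]
tcp_rot: [[0.056, 0.998, 0.002], [0.998, -0.056, -0.0], [-0.0, 0.002, -1.0]]
ft_force: [-2.0, -0.6, 5.8]
opening: 0.0145
[-1.99 -0.64  5.82] [-0.179  0.359  0.103] 1.765 0.12 0.014495547137884087
```

```bash
python3 -m pendant '0 0 0 0 0 0.05 255;0 0 0 0 0 0 255;0 0 0 0 0 0 255'; python3 st.py
python3 -m pendant '0 0 0 0 0 0.05 255;0 0 0 0 0 0 255;0 0 0 0 0 0 255'; python3 st.py
python3 -c "
from h import *
f,s=grab('wrist','w11.png')
f,s=grab('side','s11.png');cv2.imwrite('pics/s11c.png',cv2.resize(f['image'][190:285,230:320],None,fx=6,fy=6,interpolation=cv2.INTER_CUBIC)[:,:,::-1])"
```

```text
time_s: 21.05
position: [0.4916, 0.1324, 0.0705]
tcp_rot: [[0.105, 0.994, 0.002], [0.994, -0.105, -0.0], [-0.0, 0.002, -1.0]]
ft_force: [-0.4, -1.1, 5.4]
opening: 0.0145
[-0.44 -1.08  5.45] [-0.208  0.3    0.33 ] 1.815 0.31 0.014527116280048515
time_s: 21.35
position: [0.4916, 0.1324, 0.0705]
tcp_rot: [[0.154, 0.988, 0.002], [0.988, -0.154, -0.001], [-0.0, 0.002, -1.0]]
ft_force: [-0.7, -1.3, 6.2]
opening: 0.0146
[-0.7  -1.31  6.19] [-0.192  0.39   0.426] 1.864 0.5 0.014616327088046367
```

View pics/w11.png

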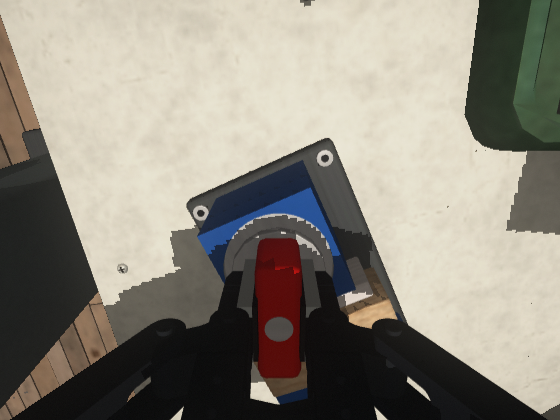

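View pics/s11c.png

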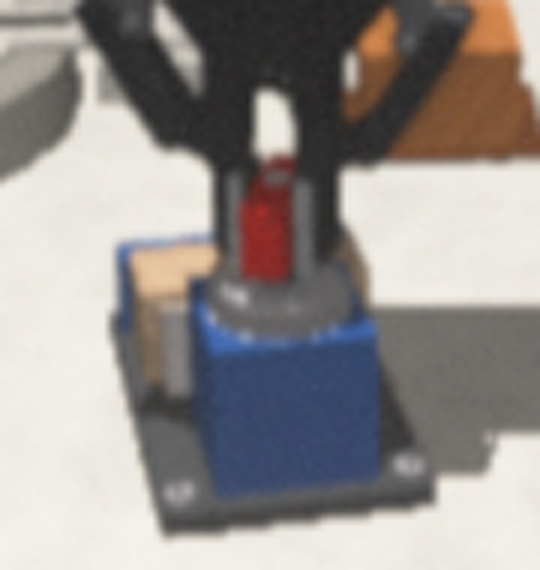

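```bash
python3 -m pendant '0 0 0 0 0 0.05 255;0 0 0 0 0 0 255;0 0 0 0 0 0 255'; python3 st.py
python3 -m pendant '0 0 0 0 0 0.05 255;0 0 0 0 0 0 255;0 0 0 0 0 0 255'; python3 st.py
python3 -m pendant '0 0 0 0 0 0.05 255;0 0 0 0 0 0 255;0 0 0 0 0 0 255'; python3 st.py
```

```text
time_s: 21.75
position: [0.4916, 0.1324, 0.0705]
tcp_rot: [[0.203, 0.979, 0.002], [0.979, -0.203, -0.001], [-0.0, 0.002, -1.0]]
ft_force: [-1.2, -1.1, 5.5]
opening: 0.0145
[-1.17 -1.06  5.5 ] [-0.235  0.313  0.706] 1.914 0.71 0.01454264569192812
time_s: 22.05
position: [0.4916, 0.1324, 0.0704]
tcp_rot: [[0.251, 0.968, 0.002], [0.968, -0.251, -0.001], [-0.0, 0.002, -1.0]]
ft_force: [-1.2, -1.6, 5.6]
opening: 0.0144
[-1.24 -1.61  5.61] [-0.271  0.323  0.884] 1.963 0.9 0.0144137267865612
time_s: 22.35
position: [0.4916, 0.1324, 0.0704]
tcp_rot: [[0.298, 0.954, 0.002], [0.954, -0.298, -0.001], [-0.0, 0.002, -1.0]]
ft_force: [-0.8, -1.5, 5.3]
opening: 0.0148
[-0.76 -1.46  5.28] [-0.268  0.347  1.092] 2.013 1.1 0.014762584233300485
```

```bash
python3 -m pendant '0 0 0 0 0 0 255;0 0 0 0 0 0 220;0 0 0 0 0 0 180;0 0 0 0 0 0 120;0 0 0 0 0 0 60;0 0 0 0 0 0 0;0 0 0 0 0 0 0;0 0 0 0 0 0 0;0 0 0 0 0 0 0'; python3 st.py
python3 -c "
from h import *
f,s=grab('wrist','w12.png')
f,s=grab('side','s12.png');cv2.imwrite('pics/s12c.png',cv2.resize(f['image'][190:285,230:320],None,fx=6,fy=6,interpolation=cv2.INTER_CUBIC)[:,:,::-1])"
```

```text
time_s: 23.25
position: [0.4909, 0.1325, 0.0695]
tcp_rot: [[0.301, 0.954, -0.0], [0.954, -0.301, -0.0], [-0.0, 0.0, -1.0]]
ft_force: [0.1, 0.3, 0.4]
opening: 0.0856
[0.14 0.26 0.38] [ 0.01   0.008 -0.019] 2.016 0.0 0.08564420299346426
```

View pics/w12.png

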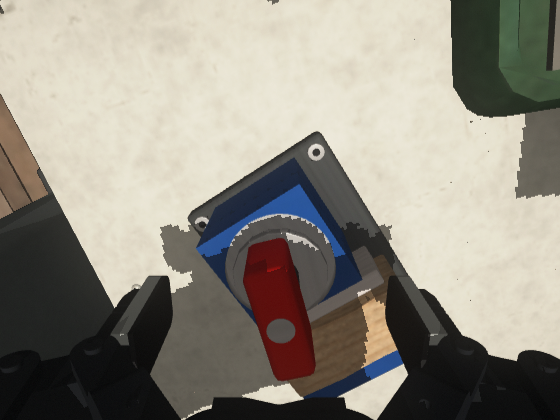

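View pics/s12c.png

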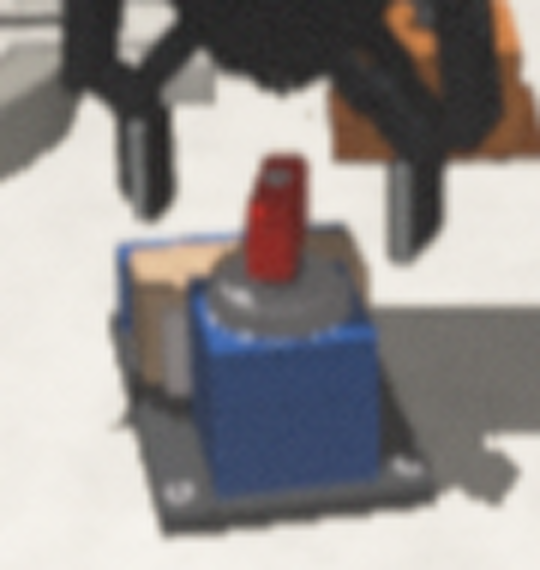

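```bash
python3 - <<'E'
from h import *
for n in['w9','w11','w12']:
    z=np.load(f'pics/{n}.npz'); f={k:z[k] for k in z.files}
    Q=cloud(f,dict(position=z['pos'],tcp_rot=z['rot'])); hsv=cv2.cvtColor(z['image'],cv2.COLOR_RGB2HSV)
    red=((hsv[...,0]<6)|(hsv[...,0]>174))&(hsv[...,1]>150)
    m=red&(Q[...,2]>.108)&(Q[...,2]<.125)
    r=cv2.minAreaRect((Q[m][:,:2]*1000).astype(np.float32)); print(n,r,np.median(Q[m][:,2]), 'tool x deg',np.degrees(np.arctan2(z['rot'][1,0],z['rot'][0,0])))
    if n=='w12':
        fl=(abs(Q[...,2]-.079)<.004)&(hsv[...,1]<60); p=Q[fl]; print(fl.sum(),p.mean(0),np.median(p[:,2]))
        b=(hsv[...,0]>10)&(hsv[...,0]<20)&(hsv[...,1]>80)&(Q[...,2]>.03); print(np.median(Q[b],0))
E
```

```text
w9 ((490.245849609375, 132.8167724609375), (16.03154182434082, 46.14138412475586), 46.546966552734375) 0.11639831850434318 tool x deg 136.63969808181778
w11 ((491.1426086425781, 132.92153930664062), (46.04226303100586, 15.748868942260742), 81.70467376708984) 0.11628427532707991 tool x deg 81.14064229808787
w12 ((491.0690002441406, 132.76400756835938), (46.303466796875, 15.999732971191406), 87.1502914428711) 0.11621661360741561 tool x deg 72.4642963450299
2799 [0.49692196 0.13628794 0.07933735] 0.07947734980177637
[0.51110189 0.06627117 0.05062694]
```

```bash
python3 -m pendant '0 0 -20 0 0 0 0;0 0 -35 0 0 0 0;0 0 -40 0 0 0 0;0 0 -25 0 0 0 0;30 20 0 0 0 0 0;-30 -0 0 0 0 0 0;-30 -20 0 0 0 0 0;0 0 0 0 0 0 0;0 0 0 0 0 0 0;0 0 0 0 0 0 0;0 0 0 0 0 0 0'
python3 -c "
from h import *
f,s=grab('wrist','w13.png');print(s['position'],s['joints'].round(2))
f,s=grab('side','s13.png');f,s=grab('top','t13.png')"
```

```text
time_s: 24.45
position: [0.4827, 0.1044, 0.1899]
tcp_rot: [[0.301, 0.954, 0.001], [0.954, -0.301, 0.0], [0.001, 0.001, -1.0]]
ft_force: [-0.7, -0.2, -0.0]
opening: 0.0853
[0.48272224 0.10435362 0.18988676] [ 0.08  0.22 -0.21  1.14  0.    1.96]
```

View pics/w13.png

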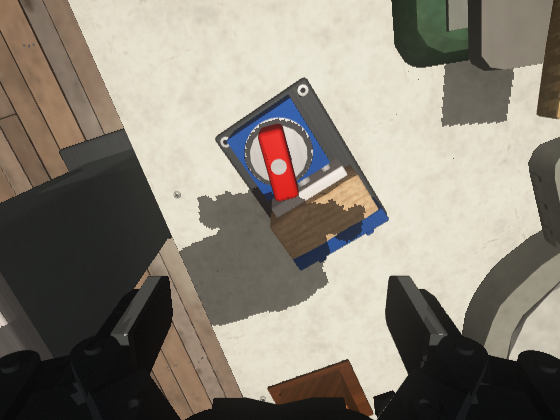

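```bash
python3 - <<'E'
from h import *
z=np.load('pics/w13.npz'); im=z['image']
cv2.imwrite('pics/w13c.png',cv2.resize(im[80:275,210:395],None,fx=4,fy=3,interpolation=cv2.INTER_CUBIC)[:,:,::-1])
cv2.imwrite('pics/w13d.png',cv2.resize(im[150:225,265:375],None,fx=7,fy=7,interpolation=cv2.INTER_CUBIC)[:,:,::-1])
z5=np.load('pics/w5.npz');cv2.imwrite('pics/w5e.png',cv2.resize(z5['image'][100:240,205:360],None,fx=4,fy=4,interpolation=cv2.INTER_CUBIC)[:,:,::-1])
E
```

```text
(no output)
```

View pics/w13d.png

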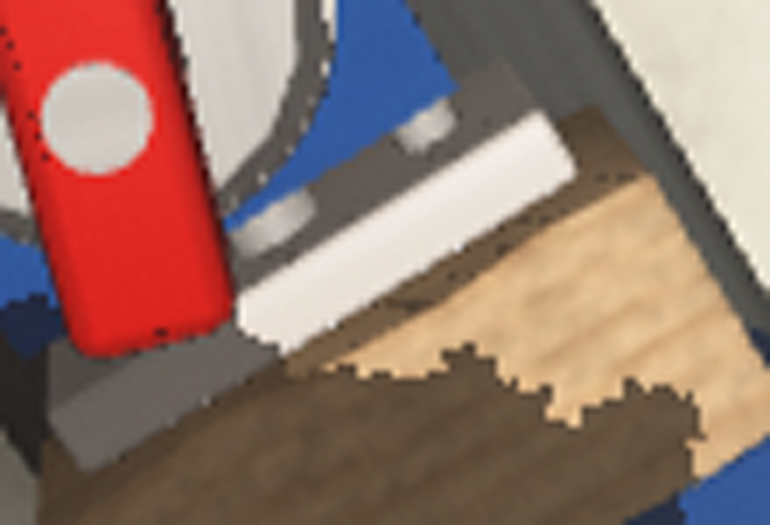

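View pics/w5e.png

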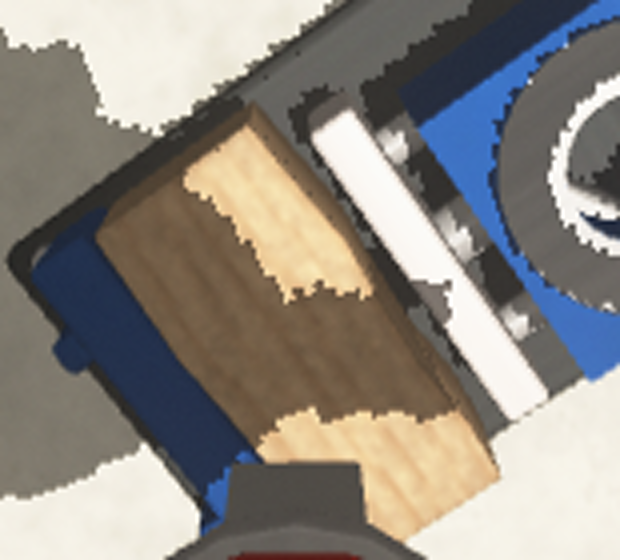

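```bash
python3 - <<'E'
from h import *
def line(n,pts,s,o,zw):
    z=np.load(f'pics/{n}.npz'); return [px_on_plane(z,(p[0]+.5)/s-.5+o[0],(p[1]+.5)/s-.5+o[1],zw)[:2] for p in pts]
c=np.array([.4910,.1322]); yaw=np.radians(15.3)
fy=-np.array([-np.sin(yaw),np.cos(yaw)]) 
fx=np.array([np.cos(yaw),np.sin(yaw)])
for n,pts,s,o in [('w5',[(312,135),(512,425)],4,(205,100)),('w13',[(575,170),(285,355),(90,470)],7,(265,150))]:
    for zw in (.044,):
        P=line(n,pts,s,o,zw); d=P[-1]-P[0]
        nrm=np.array([-d[1],d[0]])/np.linalg.norm(d); nrm*=np.sign(nrm@fy)
        print(n,P,'dist',(P[0]-c)@nrm,'normal deg',np.degrees(np.arctan2(nrm[1],nrm[0])))
E
```

```text
w5 [array([0.46993453, 0.07937822]), array([0.53742891, 0.09742962])] dist 0.0455856066037692 normal deg -75.02667155667014
w13 [array([0.53765492, 0.09267445]), array([0.49869551, 0.08091985]), array([0.47181912, 0.07387201])] dist 0.050818135467405955 normal deg -74.06087470938257
```

```bash
python3 - <<'E'
from h import *
z=np.load('pics/w13.npz'); f={k:z[k] for k in z.files}
Q=cloud(f,dict(position=z['pos'],tcp_rot=z['rot'])); hsv=cv2.cvtColor(z['image'],cv2.COLOR_RGB2HSV)
red=((hsv[...,0]<6)|(hsv[...,0]>174))&(hsv[...,1]>150)&(Q[...,2]>.108)
print(cv2.minAreaRect((Q[red][:,:2]*1000).astype(np.float32)),np.median(Q[red][:,2]))
for n in('s12','s13','t13'):
    im=cv2.imread(f'pics/{n}.png')
cv2.imwrite('pics/t13c.png',cv2.resize(im[50:280,50:450],None,fx=2,fy=2))
E
```

```text
((491.05322265625, 132.40293884277344), (45.36277770996094, 15.768747329711914), 87.03102111816406) 0.1162717390645704
```

View pics/t13c.png

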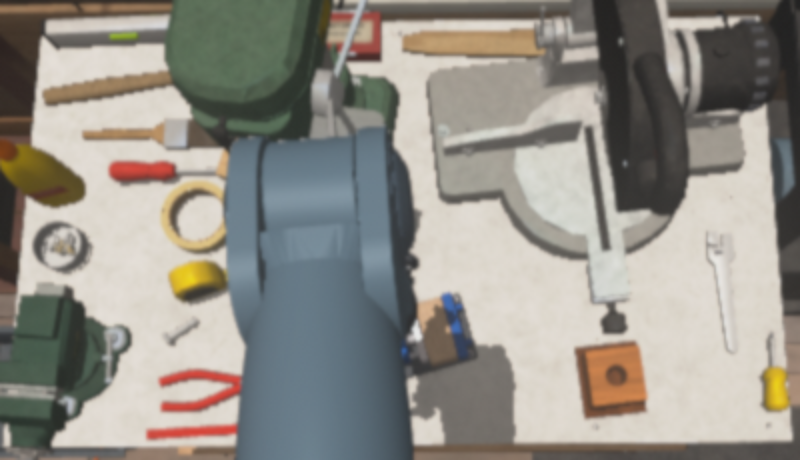

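The jaw is flush on the block: it moved about 5.2 mm, so the spindle is near 0.75. But the key sprang back about 0.1 rad on the quick release. There is time left, so I'll regrip, tighten again and unload slowly for a firmer rest.

```bash
python3 -m pendant '29.3 0 0 0 0 0 0;0 0 0 0 0 -0.13 0;0 0 0 0 0 -0.126 0;0 0 30 0 0 0 0;0 0 30 0 0 0 0;0 0 20 0 0 0 0;0 0 0 0 0 0 0;0 0 0 0 0 0 0;0 0 0 0 0 0 0;0 0 0 0 0 0 0'
python3 -c "
from h import *
f,s=grab('wrist','w14.png');print(s['position'])"
```

```text
time_s: 25.6
position: [0.492, 0.132, 0.111]
tcp_rot: [[0.05, 0.999, 0.003], [0.999, -0.05, 0.0], [0.0, 0.003, -1.0]]
ft_force: [0.6, 0.0, 0.2]
opening: 0.0854
[0.49200213 0.13204699 0.11103696]
```

View pics/w14.png

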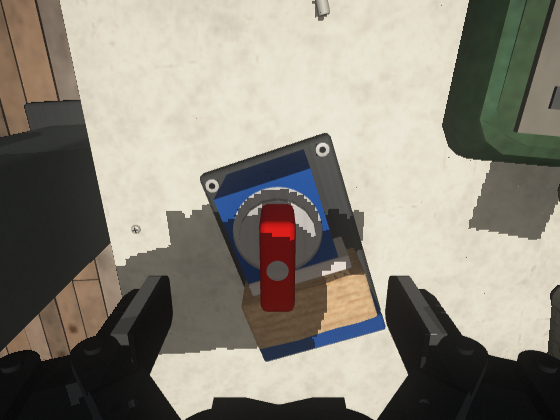

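```bash
python3 -m pendant '0 0 20 0 0 0 0;0 0 15 0 0 0 0;0 0 4.5 0 0 0 0;0 0 0 0 0 0 0;0 0 0 0 0 0 0;0 0 0 0 0 0 0'; python3 st.py
python3 -m pendant '0 0 0 0 0 0 100;0 0 0 0 0 0 180;0 0 0 0 0 0 255;0 0 0 0 0 0 255;0 0 0 0 0 0 255;0 0 0 0 0 0 255;0 0 0 0 0 0 255;0 0 0 0 0 0 255;0 0 0 0 0 0 255' 120; python3 st.py
python3 -m pendant '0 0 0 0 0 0.06 255;0 0 0 0 0 0 255;0 0 0 0 0 0 255'; python3 st.py
python3 -m pendant '0 0 0 0 0 0.06 255;0 0 0 0 0 0 255;0 0 0 0 0 0 255'; python3 st.py
```

```text
time_s: 26.25
position: [0.4916, 0.132, 0.0711]
tcp_rot: [[0.05, 0.999, 0.002], [0.999, -0.05, 0.0], [0.0, 0.002, -1.0]]
ft_force: [-0.5, 0.5, -0.8]
opening: 0.0852
[-0.53  0.51 -0.76] [ 0.001 -0.007  0.015] 1.758 -0.0 0.08523358765252172
time_s: 27.15
position: [0.4911, 0.1318, 0.0704]
tcp_rot: [[0.05, 0.999, 0.001], [0.999, -0.05, -0.0], [-0.0, 0.001, -1.0]]
ft_force: [0.4, -0.3, 2.4]
opening: 0.0147
[ 0.4  -0.33  2.38] [-0.041  0.022  0.069] 1.758 0.05 0.01467896124520284
time_s: 27.45
position: [0.4911, 0.1318, 0.0703]
tcp_rot: [[0.108, 0.994, 0.001], [0.994, -0.108, -0.0], [-0.0, 0.001, -1.0]]
ft_force: [0.3, -1.1, 4.2]
opening: 0.0144
[ 0.34 -1.12  4.22] [-0.157 -0.116  0.323] 1.817 0.34 0.014415761516151683
time_s: 27.75
position: [0.4911, 0.1318, 0.0704]
tcp_rot: [[0.167, 0.986, 0.001], [0.986, -0.167, -0.0], [0.0, 0.001, -1.0]]
ft_force: [1.2, -1.3, 4.7]
opening: 0.0143
[ 1.16 -1.33  4.68] [-0.23  -0.173  0.568] 1.876 0.59 0.014302080905378552
```

```bash
python3 -m pendant '0 0 0 0 0 0.06 255;0 0 0 0 0 0.06 255;0 0 0 0 0 0.06 255;0 0 0 0 0 0 255;0 0 0 0 0 0 255'; python3 st.py
python3 -c "
from h import *
f,s=grab('wrist','w15.png')"
python3 -m pendant '0 0 0 0 0 -0.05 255;0 0 0 0 0 -0.05 255;0 0 0 0 0 0 255;0 0 0 0 0 0 255'; python3 st.py
python3 -m pendant '0 0 0 0 0 -0.05 255;0 0 0 0 0 0 255;0 0 0 0 0 0 255'; python3 st.py
python3 - <<'E'
from h import *
grab('wrist','w16.png')
for n in['w15','w16']:
    z=np.load(f'pics/{n}.npz'); f={k:z[k] for k in z.files}
    Q=cloud(f,dict(position=z['pos'],tcp_rot=z['rot'])); hsv=cv2.cvtColor(z['image'],cv2.COLOR_RGB2HSV)
    red=((hsv[...,0]<6)|(hsv[...,0]>174))&(hsv[...,1]>150)
    m=red&(Q[...,2]>.108)&(Q[...,2]<.125)
    print(n,cv2.minAreaRect((Q[m][:,:2]*1000).astype(np.float32)),np.degrees(np.arctan2(z['rot'][1,0],z['rot'][0,0])))
E
```

```text
time_s: 28.25
position: [0.4911, 0.1319, 0.0703]
tcp_rot: [[0.34, 0.94, 0.001], [0.94, -0.34, -0.0], [0.0, 0.001, -1.0]]
ft_force: [1.0, -0.9, 5.4]
opening: 0.0145
[ 0.99 -0.91  5.44] [-0.239 -0.229  1.355] 2.055 1.3 0.014535276120673539
time_s: 28.7
position: [0.4911, 0.1319, 0.0703]
tcp_rot: [[0.247, 0.969, 0.001], [0.969, -0.247, 0.0], [0.0, 0.001, -1.0]]
ft_force: [1.9, -0.1, 5.1]
opening: 0.0143
[ 1.92 -0.07  5.09] [-0.251 -0.201  0.877] 1.958 0.88 0.01429778633433978
time_s: 29.0
position: [0.4911, 0.132, 0.0703]
tcp_rot: [[0.199, 0.98, 0.001], [0.98, -0.199, 0.0], [0.0, 0.001, -1.0]]
ft_force: [1.6, 0.4, 4.9]
opening: 0.014
[1.62 0.35 4.89] [-0.155 -0.172  0.649] 1.909 0.64 0.013994764565226034
w15 ((490.8167724609375, 132.74917602539062), (46.13628005981445, 15.980522155761719), 71.30623626708984) 70.12647012684964
w16 ((490.6826477050781, 133.0546875), (46.41834259033203, 15.836686134338379), 78.87232208251953) 78.52810874414602
```

```bash
python3 -m pendant '0 0 0 0 0 -0.04 255;0 0 0 0 0 0 255;0 0 0 0 0 0 255'; python3 st.py
python3 -m pendant '0 0 0 0 0 -0.03 255;0 0 0 0 0 0 255;0 0 0 0 0 0 255'; python3 st.py
python3 -m pendant '0 0 0 0 0 -0.02 255;0 0 0 0 0 0 255;0 0 0 0 0 0 255'; python3 st.py
```

```text
time_s: 29.35
position: [0.4911, 0.1319, 0.0703]
tcp_rot: [[0.16, 0.987, 0.001], [0.987, -0.16, 0.0], [0.0, 0.001, -1.0]]
ft_force: [0.6, -0.3, 4.1]
opening: 0.0143
[ 0.65 -0.29  4.09] [-0.134 -0.203  0.45 ] 1.869 0.45 0.014255141939767893
time_s: 29.65
position: [0.4911, 0.1319, 0.0703]
tcp_rot: [[0.131, 0.991, 0.001], [0.991, -0.131, 0.0], [0.0, 0.001, -1.0]]
ft_force: [0.9, -1.1, 5.1]
opening: 0.0143
[ 0.85 -1.06  5.14] [-0.117 -0.186  0.308] 1.84 0.3 0.014286454335152337
time_s: 29.95
position: [0.4911, 0.1319, 0.0703]
tcp_rot: [[0.111, 0.994, 0.001], [0.994, -0.111, 0.0], [0.001, 0.001, -1.0]]
ft_force: [1.6, -0.6, 5.5]
opening: 0.0143
[ 1.55 -0.59  5.47] [-0.033 -0.199  0.182] 1.82 0.21 0.014336639347881881
```

```bash
python3 -m pendant '0 0 0 0 0 0 235;0 0 0 0 0 0 200;0 0 0 0 0 0 150;0 0 0 0 0 0 80;0 0 0 0 0 0 0;0 0 0 0 0 0 0;0 0 0 0 0 0 0;0 0 0 0 0 0 0;0 0 0 0 0 0 0' 20; python3 st.py
python3 -m pendant '0 0 -20 0 0 0 0;0 0 -35 0 0 0 0;0 0 -40 0 0 0 0;0 0 -40 0 0 0 0;-30 0 0 0 0 0 0;0 0 0 0 0 0 0;0 0 0 0 0 0 0;0 0 0 0 0 0 0;0 0 0 0 0 0 0;0 0 0 0 0 0 0;0 0 0 0 0 0 0'
python3 - <<'E'
from h import *
f,s=grab('wrist','w17.png');print(s['joint_velocities'].round(3))
z=np.load('pics/w17.npz'); f={k:z[k] for k in z.files}
Q=cloud(f,dict(position=z['pos'],tcp_rot=z['rot'])); hsv=cv2.cvtColor(z['image'],cv2.COLOR_RGB2HSV)
m=((hsv[...,0]<6)|(hsv[...,0]>174))&(hsv[...,1]>150)&(Q[...,2]>.108)&(Q[...,2]<.125)
print(cv2.minAreaRect((Q[m][:,:2]*1000).astype(np.float32)),np.median(Q[m][:,2]))
grab('top','t17.png');grab('side','s17.png')
E
```

```text
time_s: 30.85
position: [0.4906, 0.1318, 0.0701]
tcp_rot: [[0.11, 0.994, 0.0], [0.994, -0.11, -0.0], [-0.0, 0.0, -1.0]]
ft_force: [-0.2, 0.8, 0.7]
opening: 0.0857
[-0.17  0.81  0.71] [ 0.008 -0.015  0.009] 1.818 0.0 0.0856545560360166
time_s: 31.95
position: [0.4872, 0.1023, 0.2047]
tcp_rot: [[0.109, 0.994, -0.001], [0.994, -0.109, -0.0], [-0.0, -0.001, -1.0]]
ft_force: [-1.1, 0.4, -0.1]
opening: 0.0855
[-0.004 -0.003  0.002 -0.     0.    -0.   ]
((490.9590759277344, 132.3064422607422), (45.50017547607422, 15.559253692626953), 87.92632293701172) 0.11624678218449572
```

View pics/w17.png

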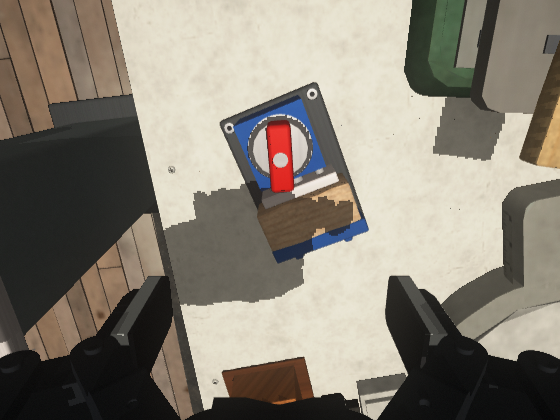

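View pics/s17.png

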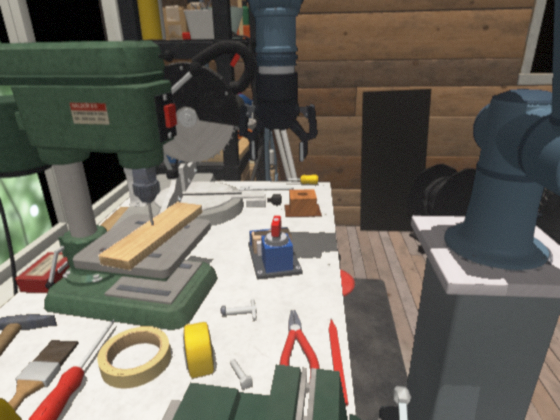

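The handle has returned to the same rest angle. The key is home, the jaw is on the block, and the gripper is clear and still. Handing in.

```bash
python3 -c "
from workcell import robot
print(robot.hand_in())"
```

```text
the job is handed in; nothing more can be done
None
```

The key is home in the fixture, the jaw is closed on the wooden block, and I let go and handed the job in at about 32 s.

**Grip:** My first grasp closed on nothing. The fingertips sit about 40 mm farther back than `nose_length` says, so I opened, went lower and gripped the handle.

**Fit:** The wrist camera could see the hidden square through the guide hole, so I lined the key up before lowering it. It went in with no resistance and no turning search was needed. The shoulder met the collar at about 74 mm, as it should, with at most about 14 N of push.

**Clamping:** I turned the key clockwise to about 1.1 Nm. On release the handle sprang back about 0.25 rad. I gripped again, turned to about 1.35 Nm and unloaded slowly, but it came to rest at almost the same angle (87.9° against 87.1°).

**Last checks:**
- The handle top is at 116 mm, so the key is still fully home.
- The jaw looks flush against the block. It had moved about 5.2 mm when measured after the first tightening.
- That puts the spindle at about 0.75 rad, from the jaw travel and the net handle turn (0.75–0.79). This is only a little past the 0.72 where the block is gripped, with an uncertainty of about 0.05.
- The arm was still and clear of the key. It never went near the pliers, wrench or chuck key, and they look unmoved where the last pictures show them.

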